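# Pile the toy logs under the half-raised lid of the sample case

## Robot

A 6-joint arm with a two-finger parallel gripper is mounted at the origin on the work surface. World frame = base frame: x ahead of the robot, y to its left, z up, the work surface at z = 0. Lengths are in m, angles in rad, forces in N, time in s.
With the tool pointing down it reaches from about 0.35 to 0.975 m from the base axis. Payload 4.9 kg.
Tool frame: the origin (TCP) lies between the finger pads; the fingertips stand 19 mm ahead of it and the grasp point (between the pads) is the TCP; z points along the fingers, y is the line along which they close (so a half turn about z gives the same grasp; the last joint's range is limited). The gripper opens to 85 mm and grips with 20 to 120 N. Pads are 22 mm wide; open, the fingers measure 114 mm over their backs; the gripper's body (76 mm by 85 mm) begins 54 mm behind the grasp point. The pads swing forward as they close: fully open they stand 13 mm farther back than shut.
Start: joints at [-1.447, 0.053, 1.613, -0, 1.476, -0.119], TCP at [0.15, -0.607, 0.221] pointing down, gripper open.
Joint ranges: [-3.01, 3.01], [-1.01, 2.22], [0.06, 2.58], [-1.02, 4.17], [0.09, 2.62], [-3.14, 3.14]. Speed limits (rad/s): [2.57, 2.57, 3.14, 3.14, 3.14, 3.14].

## Interface

Orientations are given as a rotation vector (axis times angle).
In Python, from station import ctrl gives the robot as it stands. The module is installed in compiled form; this text tells all that it offers.
- The arm moves only by the tool servo_tool, never from a script. Its argument "increments" is a list that holds one entry, the list of rows, each a list of 5 numbers: the finger opening in cm, from 0 to 8.54, then the shift along the tool's x, y, z in cm, then the turn about the tool's z in degrees. A call has 1 to 5 rows; each row is the pose to reach, as a shift and turn from the pose commanded when the call began, along the tool's axes at that moment; what a row does not reach only later rows make up. A row lasts 1/10 s, in which the tool goes at most 50 mm and 8.59 degrees, less where a joint would pass 70% of its speed; a pose out of reach is approached as far as the arm can. A call with a gripper value outside its range is refused whole. The fingers move at their own pace and stop on an object; "newtons" is the grip in N (left out, the last holds). Time passes only in rows, so rows that repeat a pose let the fingers close. It gives the time, the measured TCP pose, the force, the opening and the grip force at its end, in the units of the state.
- ctrl.get_obs(): the state, without advancing time (a new reading comes with each control period).
- ctrl.get_image(name): name is "side" or "top"; returns a dict with "img" (400x640x3 uint8, red, green, blue), "fx", "fy", "cx", "cy" (pixels), "rvec" (rotation vector, rad) and "tvec" (3), from world to camera coordinates, as OpenCV has them. Camera axes: x right, y down, z forward; pixel columns grow to the right and rows downward; lengths in m; the calibration is good to about 2 mm. A picture is of the moment at which its call begins. There is no depth.
- ctrl.finish_job(): hands the job in; it is judged then, once.
The state is a dict: "t": time; "q": joint angles; "dq": joint speeds; "effort": joint torques, N m; "tool_pos": TCP position; "tool_rot": TCP orientation; "contact_force": force on the tool from outside, world axes, zero at the start; "wrist_torque": the same for the moment, N m; "opening": finger opening in m; "grip_force": force on a finger pad.
Only numpy, scipy, OpenCV 4.12 (cv2) and the standard library are available. Lean on these libraries where they do the work, as an engineer would, in place of code of your own. Each camera call takes 0.05 s, during which the arm holds its last target. There are 200 camera calls.

## Task

Get the toy-log sample case ready for display: first raise its stiff lid until it stands about 60 degrees open, where it stays by itself, and leave it there. Then, under the raised lid, finish the pile on the row of three logs in the case with the three loose logs of the same size from the V-blocks: two saddled side by side in the row's gaps, then one on top of those two, parallel to the row and with their ends flush with the row's. Leave the thick log, the glue bottle, the stack of wheels and the wooden rabbit where they are.

Things in the scene. Friction and masses are not known exactly. Their poses are not given: they have to be found in the camera images.
- case: Fixed plywood case, 130 (x) by 163 mm (y). Origin: on the bench under the middle of the row; x along the row's logs, y across, away from the lid's hinge. Floor 8 mm thick. Long walls 48 mm high at y = 55.5 to 63.5 and, on the hinge side, -92 to -100 mm; divider 28 mm high at y = -55.5 to -61.5; end sills at x = +-62 mm, 16 mm high. Row's logs at y = -36.6, 0, 36.6, centres z = 26 mm
- seat_a (a point): Where the centre of the saddled log nearer the hinge comes to lie: case x = 0, y = -18.3, z = 57 mm. Axes as the case's
- seat_b (a point): Where the centre of the other saddled log comes to lie: case x = 0, y = 18.3, z = 57 mm. Axes as the case's
- seat_top (a point): Where the centre of the top log comes to lie: case x = 0, y = 0, z = 88 mm. Axes as the case's
- lid (a joint): Opening angle of the case's plywood lid in rad: 0 closed (level), 1.047 = 60 degrees, stop at 1.35. Stiff hinge (about 0.7 N m): the lid stays where it is left; it starts slightly open. At 60 degrees it hangs over the row. Panel 130 mm along the hinge, 165 mm from hinge to free edge, 8 mm thick, middle plane through the hinge axis
- lid_hinge (a point): Middle of the lid's hinge axis, at case y = -96 mm, height 52 mm; the axis runs along case x. Its frame turns with the lid: x along the hinge, y from the hinge to the free edge, z out of the lid's upper face
- lid_handle (a point): Centre of the lid's handle: a wooden dowel of 16 mm diameter and 40 mm length, parallel to the hinge, on a 16 mm wide foot on the lid's upper face. It lies 145 mm from the hinge axis and 30 mm above the lid's middle plane (26 mm above its face); it can be pinched over its two ends. Same axes as lid_hinge
- log1: Plain turned wooden toy log, a cylinder of 36 mm diameter and 56 mm length, about 45 g, lying level in a V-block with both ends overhanging. Origin at its centre (42 mm above the bench at the start), its x axis is the log's axis. The loose logs are identical and interchangeable.
- log2: Plain turned wooden toy log, a cylinder of 36 mm diameter and 56 mm length, about 45 g, lying level in a V-block with both ends overhanging. Origin at its centre (42 mm above the bench at the start), its x axis is the log's axis. The loose logs are identical and interchangeable.
- log3: Plain turned wooden toy log, a cylinder of 36 mm diameter and 56 mm length, about 45 g, lying level in a V-block with both ends overhanging. Origin at its centre (42 mm above the bench at the start), its x axis is the log's axis. The loose logs are identical and interchangeable.
- base1: One of the three logs of the row in the case, 36 mm diameter, 56 mm long, loose. Origin at its centre, x along its axis
- base2: One of the three logs of the row in the case, 36 mm diameter, 56 mm long, loose. Origin at its centre, x along its axis
- base3: One of the three logs of the row in the case, 36 mm diameter, 56 mm long, loose. Origin at its centre, x along its axis
- fat_log: Bystander: a thicker wooden log, 48 mm diameter and 56 mm long, in a V-block of its own. Origin at its centre, x along its axis
- vblock1: Fixed dark wooden V-block under log1 (vblock2 under log2, vblock3 under log3, vblock4 under the thick log): 30 mm along the log (x), 56 mm across (y), 38 mm high. Origin at the centre of its underside
- vblock2: V-block like vblock1
- vblock3: V-block like vblock1
- vblock4: V-block like vblock1
- glue: Bystander: white glue bottle, 52 mm diameter, 110 mm tall, loose. Origin at the centre of its underside
- rabbit: Bystander: flat wooden rabbit lying on the bench, about 145 by 60 mm, 22 mm thick, loose. Origin under the middle of its 60 mm round belly; its head and ears reach about 100 mm along x, its tail 46 mm the other way
- wheels: Bystander: small stack of black toy wheels (one piece), 44 mm diameter, 33 mm tall, loose. Origin at the centre of its underside
Not all that is in view belongs to the job. What is shaped like the base2 but yellow is not meant. Leave any yellow look-alike of the log1 alone.

How it is judged:
By the outcome, as a careful person would: the job done as asked, in the order asked, and still so for the second after the job is handed in, with the robot touching nothing.
It also fails if it takes over 72 s, if anything falls off the work surface, if the arm or the gripper's body presses on something with over 40 N, if the wrist force passes 120 N, or if a joint passes its speed limit or range.

## Working session

There is one attempt and no reset: what is moved stays moved. The work goes in short steps, Python scripts to look and compute and a tool call to move; the robot and the scene stay as the last step left them, time stands still between calls to the robot, and variables do not carry over. Pictures are saved under pics/ and viewed, at most 10 in all, crops included, and the job is handed in when it is done.

Besides the shell and the picture viewer there is one more tool, called after "Emit:" by a JSON object that holds its "op" and its "data". servo_tool: Moves the arm, as the interface text tells. Its arguments: {"type":"object","properties":{"increments":{"type":"array"},"newtons":{"type":"number"}},"required":["increments"]}

```bash
mkdir -p pics; cat > h.py <<'E'
import numpy as np, cv2
from station import ctrl
def cam(n):
    d=ctrl.get_image(n); R=cv2.Rodrigues(np.array(d["rvec"],float))[0]; t=np.array(d["tvec"],float).ravel()
    return d,R,t
def plane(c,uv,z):
    d,R,t=c; o=-R.T@t
    r=R.T@np.array([(uv[0]-d["cx"])/d["fx"],(uv[1]-d["cy"])/d["fy"],1.]); return o+r*(z-o[2])/r[2]
def proj(c,p):
    d,R,t=c; q=R@np.array(p,float)+t; return np.array([d["fx"]*q[0]/q[2]+d["cx"],d["fy"]*q[1]/q[2]+d["cy"]])
def save(c,f): cv2.imwrite(f,c[0]["img"][:,:,::-1])
E
python3 - <<'E'
from h import *
for n in("top","side"):
    c=cam(n); save(c,f"pics/{n}0.png"); print(n,c[0]["fx"],c[0]["cx"],-c[1].T@c[2],c[1].round(3).tolist())
o=ctrl.get_obs(); print(o)
E
```

```text
top 392.0739062746722 321.202135408546 [0.48678399 0.07376507 0.84693499] [[-0.018, -0.999, 0.031], [-0.998, 0.016, -0.068], [0.067, -0.032, -0.997]]
side 502.0243257619859 322.6906858331941 [-0.03369843  0.59059033  0.81341705] [[-0.663, -0.748, 0.006], [-0.505, 0.442, -0.741], [0.552, -0.495, -0.671]]
{'t': 0.1, 'q': array([-1.44701384e+00,  5.33093265e-02,  1.61411870e+00,  6.35371001e-06,
        1.47599045e+00, -1.19004632e-01]), 'dq': array([ 0.00162255, -0.00021052, -0.00378095, -0.00089968,  0.00045875,
       -0.00027349]), 'effort': array([ 1.37219122e-04, -3.94906676e+01, -3.71362710e+01, -1.06962116e-04,
        3.93992013e-03, -6.25067955e-06]), 'tool_pos': array([ 0.15018488, -0.60610657,  0.2194972 ]), 'tool_rot': array([-3.11666092e+00, -3.80211091e-01, -3.08147862e-06]), 'contact_force': array([-0.25097773,  0.46627403,  0.19723969]), 'wrist_torque': array([-0.03129247, -0.03732784,  0.00020997]), 'grip_force': 0.0, 'opening': 0.08538385365745371}
```

View pics/top0.png

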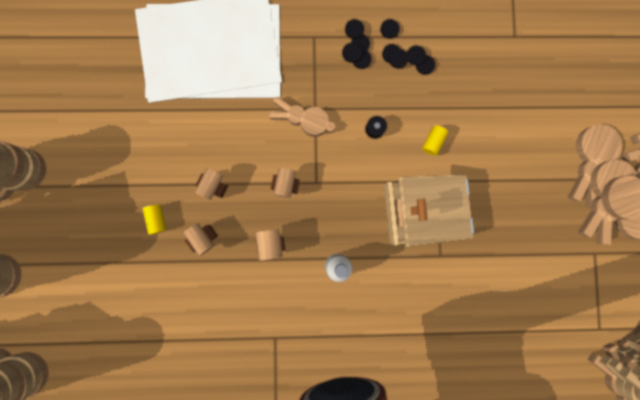

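View pics/side0.png

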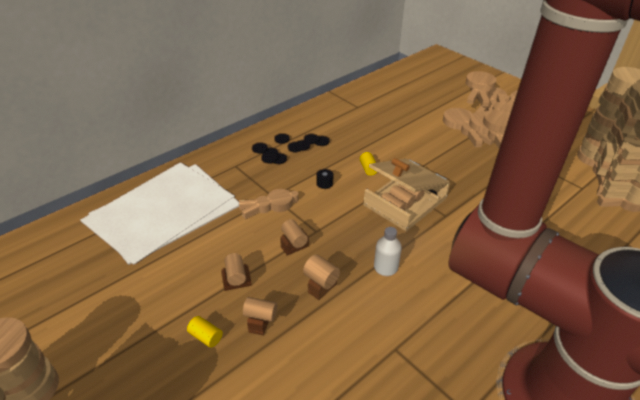

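The top view has world +x up and world +y left. The case is at about (430,210) with its hinge on the right.

Things that could be taken for a loose log (top px):
- brown cylinders (210,183), (285,182) and (200,238), of equal size
- thick log (269,244), wider
- yellow look-alikes (153,219) and (436,139)

I choose the three equal brown ones and will check them in a close crop.

```bash
python3 - <<'E'
import cv2,numpy as np
a=cv2.imread("pics/top0.png")
l=cv2.resize(a[160:265,180:310],None,fx=4,fy=4,interpolation=cv2.INTER_CUBIC)
r=cv2.resize(a[165:255,378:482],None,fx=5,fy=5,interpolation=cv2.INTER_CUBIC)
cv2.imwrite("pics/cropL.png",l); cv2.imwrite("pics/cropR.png",r)
E
```

```text
(no output)
```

View pics/cropL.png

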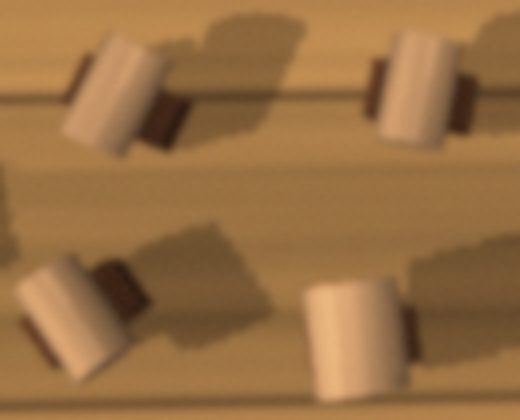

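View pics/cropR.png

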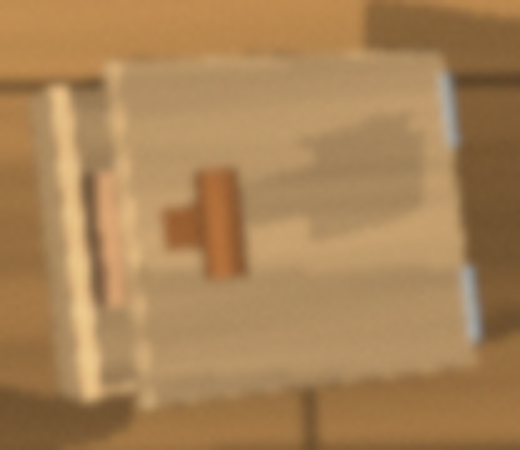

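The crops confirm the three equal logs (crop centres 116,95; 418,88; 75,315), with the thick one at 352,340 excluded. The lid handle's dowel is at (422,210) in the full picture, and the far wall's top runs from (390,183) to (396,245).

```bash
cat >> h.py <<'E'
def go(x,y,z,psi=None):
    o=ctrl.get_obs(); R=cv2.Rodrigues(o["tool_rot"])[0]; p=o["tool_pos"]
    s=R.T@(np.array([x,y,z])-p)*100; cur=np.degrees(np.arctan2(R[1,0],R[0,0]))
    print("t",round(o["t"],2),"p",p.round(4),"psi",cur.round(2),"F",o["contact_force"].round(1),"op",round(o["opening"],4),"-> cm",s.round(2),"turn",None if psi is None else round(cur-psi,2))
E
python3 - <<'E'
from h import *
c=cam("top"); s=cam("side")
A=plane(c,(390,182.6),.048);B=plane(c,(395.6,245),.048);ex=A-B;L=np.linalg.norm(ex);ex/=L
yaw=np.degrees(np.arctan2(ex[1],ex[0]));ey=np.array([-ex[1],ex[0],0]);O=(A+B)/2-.0595*ey
print("wall",L,yaw,"origin",O)
H1=plane(c,(467,186),.054);H2=plane(c,(472.6,225.6),.054);h=(H1-H2)
print("hinge yaw",np.degrees(np.arctan2(h[1],h[0])),"origin",(H1+H2)/2+.096*ey)
# handle: orange mask in both views, triangulate
def ray(c,uv):
    d,R,t=c;r=R.T@np.array([(uv[0]-d["cx"])/d["fx"],(uv[1]-d["cy"])/d["fy"],1.]);return -R.T@t,r/np.linalg.norm(r)
def tri(u,v):
    a,p=ray(c,u);b,q=ray(s,v);k=np.linalg.lstsq(np.c_[p,-q],b-a,rcond=None)[0];return (a+k[0]*p+b+k[1]*q)/2,np.linalg.norm(a+k[0]*p-b-k[1]*q)
for n,cc,(x0,y0,x1,y1) in(("top",c,(400,180,470,240)),("side",s,(370,150,440,190))):
    hsv=cv2.cvtColor(cc[0]["img"],cv2.COLOR_RGB2HSV)[y0:y1,x0:x1]
    m=((hsv[...,0]<14)&(hsv[...,1]>130)).astype(np.uint8);ys,xs=np.nonzero(m)
    print(n,m.sum(),xs.mean()+x0,ys.mean()+y0,xs.min()+x0,xs.max()+x0,ys.min()+y0,ys.max()+y0)
    if n=="side": sv=(xs.mean()+x0,ys.mean()+y0)
P,e=tri((422,209.6),sv);print("handle",P,e,"case y,x",(P-O)@ey,(P-O)@ex)
for th in (0,5,10,15,20):
    f=np.radians(th+11.69);q=O+ey*(-.096+.1481*np.cos(f));q[2]=.052+.1481*np.sin(f)
    g=np.radians(th);w=O+ey*(-.096+.165*np.cos(g));w[2]=.052+.165*np.sin(g)
    print(th,q.round(3),proj(c,q).round(1),proj(s,q).round(1),"edge",proj(c,w+.065*ex).round(1),proj(c,w-.065*ex).round(1))
img=c[0]["img"][160:265,180:310];sat=cv2.cvtColor(cv2.GaussianBlur(img,(3,3),0),cv2.COLOR_RGB2LAB)
for n,ct,e1,e2 in(("A",(116.5,95),(92,143),(141,47)),("B",(418.5,88.5),(409,143),(428,34)),("C",(75,315),(107,358),(43,272))):
    f=lambda q:(q[0]/4+180,q[1]/4+160)
    C=plane(c,f(ct),.044);d=plane(c,f(e2),.044)-plane(c,f(e1),.044)
    print(n,C.round(4),"axis deg",np.degrees(np.arctan2(d[1],d[0])).round(1),"len",np.linalg.norm(d).round(3))
E
```

```text
wall 0.12832730477712018 3.42212195459368 origin [ 0.51562273 -0.15745638  0.048     ]
hinge yaw 5.643453730572617 origin [ 0.5196639  -0.16025283  0.054     ]
top 116 419.7413793103448 208.98275862068965 412 425 200 219
side 8 399.0 165.75 395 405 160 173
handle [ 0.51710192 -0.13253738  0.13347718] 0.003584201566246628 case y,x 0.024786273673696655 0.0029640142834561137
0 [ 0.513 -0.109  0.082] [401.7 212.6] [391.7 188.9] edge [385.8 182.3] [391.4 245.9]
5 [ 0.513 -0.112  0.095] [404.9 212.2] [393.1 184. ] edge [387.5 181.5] [393.3 246.2]
10 [ 0.513 -0.116  0.107] [408.7 211.8] [394.9 179. ] edge [389.9 180.6] [395.8 246.5]
15 [ 0.513 -0.121  0.119] [413.  211.4] [396.9 173.8] edge [392.9 179.6] [399.  246.7]
20 [ 0.514 -0.127  0.13 ] [418.  210.9] [399.2 168.6] edge [396.7 178.5] [402.9 246.9]
A [0.5796 0.2764 0.044 ] axis deg -26.8 len 0.055
B [0.5807 0.1226 0.044 ] axis deg -10.5 len 0.057
C [0.4681 0.2971 0.044 ] axis deg 36.2 len 0.054
```

```bash
python3 -c "
from h import *
go(.516,-.133,.24,94.8)"
```

```text
t 0.2 p [ 0.1502 -0.6063  0.2198] psi 13.91 F [-1.3 -0.4 -0.3] op 0.0851 -> cm [ 46.89 -37.15  -1.96] turn -80.89
```

Emit:
{"op": "servo_tool", "data": {"increments": [[[8.5, 46.9, -37.2, -2, -81], [8.5, 46.9, -37.2, -2, -81], [8.5, 46.9, -37.2, -2, -81], [8.5, 46.9, -37.2, -2, -81], [8.5, 46.9, -37.2, -2, -81]]], "newtons": 60}}

```text
t: 0.7
tool_pos: [0.3037, -0.4071, 0.2289]
tool_rot: [2.758, 1.504, 0.0]
contact_force: [0.5, -0.5, 0.4]
opening: 0.0851
grip_force: 0.0
```

```bash
python3 -c "
from h import *
go(.516,-.133,.24,94.8)"
```

```text
t 0.7 p [ 0.3037 -0.4071  0.2289] psi 57.2 F [ 0.5 -0.5  0.4] op 0.0851 -> cm [34.54  3.   -1.11] turn -37.6
```

Emit:
{"op": "servo_tool", "data": {"increments": [[[8.5, 34.5, 3, -1, -37.5], [8.5, 34.5, 3, -1, -37.5], [8.5, 34.5, 3, -1, -37.5], [8.5, 34.5, 3, -1, -37.5], [8.5, 34.5, 3, -1, -37.5]]]}}

```text
t: 1.2
tool_pos: [0.458, -0.2103, 0.2363]
tool_rot: [2.13, 2.308, 0.0]
contact_force: [0.3, -0.2, 0.7]
opening: 0.0848
grip_force: 0.0
```

```bash
python3 -c "
from h import *
go(.516,-.133,.24,94.8)"
```

```text
t 1.2 p [ 0.458  -0.2103  0.2363] psi 94.6 F [ 0.3 -0.2  0.7] op 0.0848 -> cm [ 7.24  6.41 -0.37] turn -0.2
```

Emit:
{"op": "servo_tool", "data": {"increments": [[[8.5, 6, 5, 0, 0], [8.5, 6, 5, 0, 0], [8.5, 6, 5, 0, 0]]]}}

```text
t: 1.5
tool_pos: [0.5036, -0.1457, 0.2359]
tool_rot: [-2.129, -2.31, -0.001]
contact_force: [-0.3, 0.6, -0.1]
opening: 0.0853
grip_force: 0.0
```

```bash
python3 - <<'E'
from h import *
go(.516,-.133,.139,94.8)
c=cam("top");s=cam("side")
a=cv2.resize(c[0]["img"][165:255,370:490],(480,360),interpolation=2);b=cv2.resize(s[0]["img"][110:220,330:470],(458,360),interpolation=2)
cv2.imwrite("pics/hover.png",np.hstack([a,b])[:,:590+340][:, :800,::-1])
E
```

```text
t 1.5 p [ 0.5036 -0.1457  0.2359] psi 94.68 F [-0.3  0.6 -0.1] op 0.0853 -> cm [1.15 1.34 9.7 ] turn -0.12
```

View pics/hover.png

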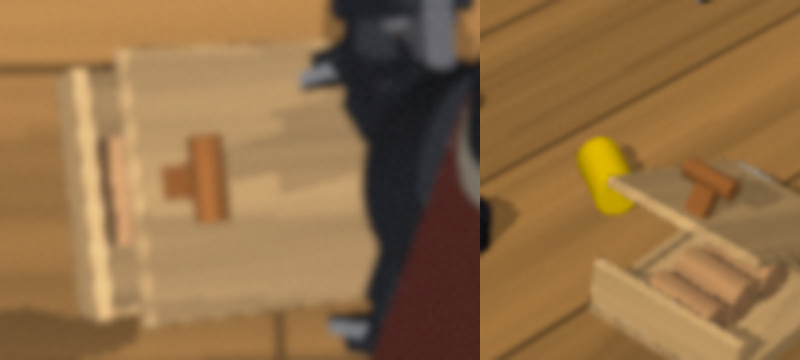

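The hover view shows the dowel at top px (422,209.5), with the fingers to its right and clear of it. The side view puts the dowel at (400,164), which agrees with a lid angle of about 24°.

Emit:
{"op": "servo_tool", "data": {"increments": [[[8.5, 1.1, 1.3, 0, 0], [8.5, 1.1, 1.3, 4, 0], [8.5, 1.1, 1.3, 8, 0], [8.5, 1.1, 1.3, 9.6, 0], [8.5, 1.1, 1.3, 9.6, 0]]]}}

```text
t: 2.1
tool_pos: [0.512, -0.1368, 0.137]
tool_rot: [-2.133, -2.298, 0.004]
contact_force: [0.3, -0.7, 0.2]
opening: 0.0852
grip_force: 0.0
```

```bash
python3 - <<'E'
from h import *
go(.516,-.133,.139,94.8)
c=cam("top");s=cam("side")
a=cv2.resize(c[0]["img"][165:255,370:490],(400,300),interpolation=2);b=cv2.resize(s[0]["img"][110:220,330:470],(382,300),interpolation=2)
cv2.imwrite("pics/at.png",np.hstack([a,b])[:,:,::-1])
E
```

```text
t 2.1 p [ 0.512  -0.1368  0.137 ] psi 94.28 F [ 0.3 -0.7  0.2] op 0.0852 -> cm [ 0.35  0.43 -0.2 ] turn -0.52
```

View pics/at.png

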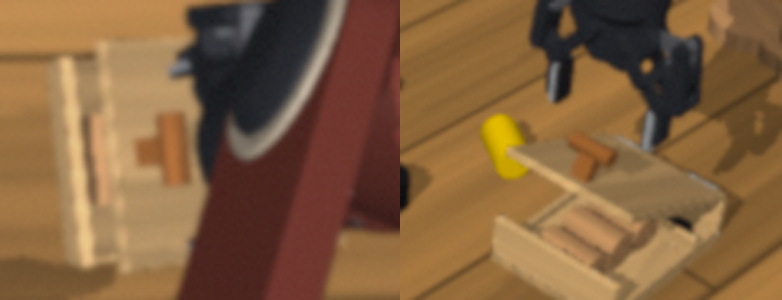

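The view shows the fingers straddling the dowel (tips near (423,186) and (428,237) in the top view, (387,146) and (421,163) in the side view). They stand a bit high and to the right, so I compare by triangulation before closing.

```bash
cat >> h.py <<'E'
def ray(c,uv):
    d,R,t=c;r=R.T@np.array([(uv[0]-d["cx"])/d["fx"],(uv[1]-d["cy"])/d["fy"],1.]);return -R.T@t,r/np.linalg.norm(r)
def tri(c,u,s,v):
    a,p=ray(c,u);b,q=ray(s,v);k=np.linalg.lstsq(np.c_[p,-q],b-a,rcond=None)[0];return ((a+k[0]*p+b+k[1]*q)/2).round(4),np.linalg.norm(a+k[0]*p-b-k[1]*q).round(4)
E
python3 - <<'E'
from h import *
c=cam("top");s=cam("side")
go(.516,-.133,.139,94.8)
print("handle",tri(c,(422.2,209.5),s,(400.3,164.4)))
print("tip far",tri(c,(423.4,186),s,(421.5,163)),tri(c,(423.4,186),s,(387,146)))
p=ctrl.get_obs()["tool_pos"]; print(proj(c,p),proj(s,p))
R=cv2.Rodrigues(ctrl.get_obs()["tool_rot"])[0]
for sg in(1,-1):
  q=p+R@np.array([0,sg*.05,.006]);print(q,proj(c,q),proj(s,q))
E
```

```text
t 2.3 p [ 0.5159 -0.1376  0.1429] psi 94.35 F [ 0.  -0.1  0.8] op 0.0849 -> cm [0.46 0.04 0.39] turn -0.45
handle (array([ 0.5161, -0.1329,  0.1375]), np.float64(0.0006))
tip far (array([ 0.532 , -0.1685,  0.1155]), np.float64(0.0765)) (array([ 0.5558, -0.1277,  0.1684]), np.float64(0.0))
[425.54609158 209.30346468] [402.21780661 161.59860111]
[ 0.56579227 -0.13384716  0.13712636] [421.59688239 182.33919889] [384.37464509 154.35451866]
[ 0.46608056 -0.14142511  0.13673761] [427.58772882 236.77527392] [420.26676102 173.59648877]
```

```bash
python3 - <<'E'
from h import *
for n,(x0,y0,x1,y1) in(("side",(365,90,450,200)),("top",(395,165,450,255))):
    c=cam(n);h=cv2.cvtColor(c[0]["img"],cv2.COLOR_RGB2HSV)[y0:y1,x0:x1]
    m=((h[...,1]<60)&(h[...,2]>110)).astype(np.uint8)
    k,l,st,ce=cv2.connectedComponentsWithStats(m)
    for i in range(1,k):
        if st[i,4]>5:print(n,st[i]+np.array([x0,y0,0,0,0]),(ce[i]+[x0,y0]).round(1))
    ys,xs=np.nonzero((h[...,0]<14)&(h[...,1]>130)&(h[...,2]>60)) ;print("orange",len(xs),xs.mean()+x0,ys.mean()+y0)
go(.516,-.133,.139,94.8)
E
```

```text
side [401  90  24   5  68] [412.6  91.9]
side [384 132   3  13  18] [384.9 138.2]
side [418 150   4  14  36] [419.6 157. ]
orange 1 405.0 169.0
top [422 181   5   4  10] [423.5 182.4]
top [441 204   9   7  45] [445.1 207. ]
orange 962 437.0530145530146 232.2151767151767
t 2.4 p [ 0.5158 -0.1373  0.1426] psi 94.37 F [-0.1  0.3  0.1] op 0.085 -> cm [0.43 0.05 0.36] turn -0.43
```

Emit:
{"op": "servo_tool", "data": {"increments": [[[5.2, 0.4, 0, 0, 0], [5.2, 0.4, 0, 0, 0], [5.2, 0.4, 0, 0, 0], [5.2, 0.4, 0, 0, 0]]]}}

```text
t: 2.8
tool_pos: [0.5142, -0.1325, 0.1402]
tool_rot: [2.135, 2.305, 0.0]
contact_force: [-1.1, 0.5, 0.4]
opening: 0.0524
grip_force: 0.0
```

```bash
python3 - <<'E'
from h import *
go(.516,-.133,.139,94.8)
c=cam("top");s=cam("side")
a=cv2.resize(c[0]["img"][165:255,370:490],(400,300),interpolation=2);b=cv2.resize(s[0]["img"][120:195,360:455],(380,300),interpolation=2)
cv2.imwrite("pics/at2.png",np.hstack([a,b])[:,:,::-1])
E
```

```text
t 2.8 p [ 0.5142 -0.1325  0.1402] psi 94.4 F [-1.1  0.5  0.4] op 0.0524 -> cm [-0.07  0.18  0.12] turn -0.4
```

View pics/at2.png

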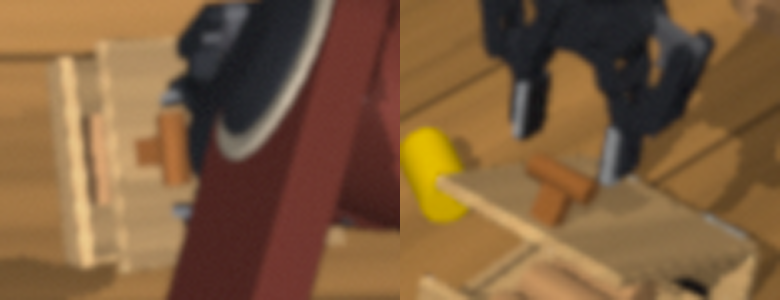

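```bash
python3 - <<'E'
from h import *
c=cam("top");s=cam("side")
print(tri(c,(421.6,194),s,(390.2,153.7)),tri(c,(424.6,228),s,(413.5,165.5)))
print(tri(c,(422.2,209.5),s,(400.3,164.4)))
# check: known glue bottle top cap, yellow logs on bench (centre z .018)
for n,cc in(("top",c),("side",s)):
    h=cv2.cvtColor(cc[0]["img"],cv2.COLOR_RGB2HSV);m=((abs(h[...,0].astype(int)-27)<5)&(h[...,1]>220)&(h[...,2]>150)).astype(np.uint8)
    k,l,st,ce=cv2.connectedComponentsWithStats(m)
    print(n,[(ce[i].round(1),st[i,4]) for i in range(1,k) if st[i,4]>60],[ (plane(cc,ce[i],.02)).round(3) for i in range(1,k) if st[i,4]>60])
go(.516,-.133,.139,94.8)
E
```

```text
(array([ 0.5434, -0.1276,  0.1543]), np.float64(0.0013)) (array([ 0.4815, -0.132 ,  0.1545]), np.float64(0.002))
(array([ 0.5161, -0.1329,  0.1375]), np.float64(0.0006))
top [(array([434.9, 140. ]), np.int32(446)), (array([152.2, 219.1]), np.int32(399))] [array([ 0.67, -0.2 ,  0.02]), array([0.51, 0.4 , 0.02])]
side [(array([367.2, 162.6]), np.int32(232)), (array([200.8, 330.1]), np.int32(503))] [array([ 0.674, -0.199,  0.02 ]), array([0.515, 0.4  , 0.02 ])]
t 3.0 p [ 0.5141 -0.1326  0.1401] psi 94.38 F [0.1 0.1 0.2] op 0.052 -> cm [-0.06  0.18  0.11] turn -0.42
```

Emit:
{"op": "servo_tool", "data": {"increments": [[[5.2, 0, 0.1, 0.6, 0], [5.2, 0, 0.1, 1.2, 0], [5.2, 0, 0.1, 1.2, 0]]]}}

```text
t: 3.3
tool_pos: [0.5142, -0.1321, 0.1265]
tool_rot: [-2.133, -2.303, 0.002]
contact_force: [-0.0, 0.1, 0.1]
opening: 0.0517
grip_force: 0.0
```

```bash
python3 - <<'E'
from h import *
go(.516,-.133,.139,94.8)
s=cam("side");c=cam("top")
a=cv2.resize(c[0]["img"][165:255,370:490],(400,300),interpolation=2);b=cv2.resize(s[0]["img"][120:195,360:455],(380,300),interpolation=2)
cv2.imwrite("pics/at3.png",np.hstack([a,b])[:,:,::-1])
E
```

```text
t 3.3 p [ 0.5142 -0.1321  0.1265] psi 94.38 F [-0.   0.1  0.1] op 0.0517 -> cm [-0.1   0.17 -1.25] turn -0.42
```

View pics/at3.png

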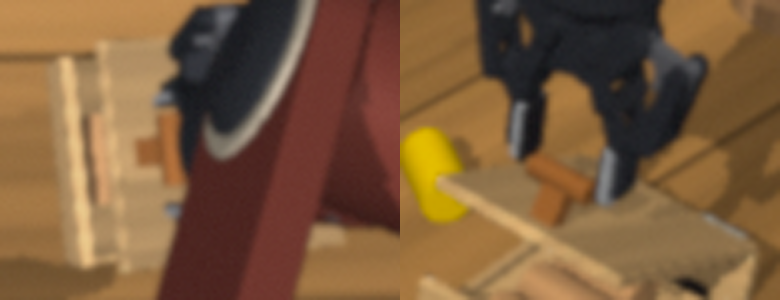

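The tips (side crop 518,157 and 608,203) stand level with the dowel's centre. That puts the true fingertips about 24 mm higher than the reported TCP implies. I lower another 1.1 cm and pinch.

Emit:
{"op": "servo_tool", "data": {"increments": [[[5.2, -0.1, 0.1, 0.6, 0], [5.2, -0.1, 0.1, 1.1, 0], [5.2, -0.1, 0.1, 1.1, 0], [3.5, -0.1, 0.1, 1.1, 0], [3.5, -0.1, 0.1, 1.1, 0]]], "newtons": 50}}

```text
t: 3.9
tool_pos: [0.5177, -0.1332, 0.1175]
tool_rot: [2.133, 2.303, 0.005]
contact_force: [6.1, 1.2, -2.3]
opening: 0.0385
grip_force: 52.8
```

Emit:
{"op": "servo_tool", "data": {"increments": [[[3.5, 0, 0, 0, 0], [3.5, 0, 0, 0, 0]]]}}

```text
t: 4.1
tool_pos: [0.5177, -0.1332, 0.1175]
tool_rot: [2.133, 2.303, 0.004]
contact_force: [4.3, 1.5, -3.0]
opening: 0.0386
grip_force: 52.9
```

```bash
python3 - <<'E'
from h import *
go(.516,-.133,.139,94.8); o=ctrl.get_obs(); print(o["grip_force"],o["q"].round(3))
# FK check of reach: wrist geometry
E
```

```text
t 4.1 p [ 0.5177 -0.1332  0.1175] psi 94.37 F [ 4.3  1.5 -3. ] op 0.0386 -> cm [ 0.04 -0.16 -2.15] turn -0.43
52.852869629859924 [-0.392 -0.079  1.921  0.002  1.296 -0.469]
```

Pinched (opening 38.6 mm, grip 53 N). Now I raise the lid along its arc.

Emit:
{"op": "servo_tool", "data": {"increments": [[[3.5, -0.58, 0, -0.76, 0], [3.5, -1.26, 0, -1.54, 0], [3.5, -1.99, 0, -2.27, 0], [3.5, -2.77, 0, -2.95, 0], [3.5, -2.77, 0, -2.95, 0]]]}}

```text
t: 4.6
tool_pos: [0.5198, -0.1611, 0.1459]
tool_rot: [2.135, 2.302, 0.005]
contact_force: [7.2, -0.7, -7.6]
opening: 0.0383
grip_force: 53.0
```

```bash
python3 - <<'E'
from h import *
O=np.array([.517,-.158]);ey=np.array([-np.sin(.0803),np.cos(.0803)])
o=ctrl.get_obs();p=o["tool_pos"];print((p[:2]-O)@ey+.096,p[2]+.020-.052,o["contact_force"].round(1),o["opening"])
E
```

```text
0.09271117700772427 0.11394483134103336 [ 7.2 -0.7 -7.6] 0.03833827026698048
```

Emit:
{"op": "servo_tool", "data": {"increments": [[[3.5, -0.83, 0, -0.62, 0], [3.5, -1.69, 0, -1.18, 0], [3.5, -2.71, 0, -1.74, 0], [3.5, -4.01, 0, -2.32, 0], [3.5, -5.29, 0, -2.74, 0]]]}}

```text
t: 5.1
tool_pos: [0.5235, -0.2112, 0.1719]
tool_rot: [-2.132, -2.303, -0.01]
contact_force: [9.6, 4.7, -11.3]
opening: 0.0385
grip_force: 51.6
```

Emit:
{"op": "servo_tool", "data": {"increments": [[[3.5, 0, 0, 0, 0], [3.5, 0, 0, 0, 0]]]}}

```text
t: 5.3
tool_pos: [0.5237, -0.2134, 0.1727]
tool_rot: [2.134, 2.304, 0.005]
contact_force: [7.3, -1.4, -7.7]
opening: 0.0387
grip_force: 53.1
```

```bash
python3 - <<'E'
from h import *
O=np.array([.517,-.158]);ey=np.array([-np.sin(.0803),np.cos(.0803)])
o=ctrl.get_obs();p=o["tool_pos"];y,z=(p[:2]-O)@ey+.096,p[2]+.020-.052;print(y,z,np.degrees(np.arctan2(z,y))-11.7,o["contact_force"].round(1),o["opening"])
E
```

```text
0.040254275566939175 0.1406558168264325 62.32941269747738 [ 7.3 -1.4 -7.7] 0.03866663000505996
```

Emit:
{"op": "servo_tool", "data": {"increments": [[[6.5, 0, 0, 0, 0], [6.5, 0, 0, 0, 0], [6.5, 0, 0, 0, 0], [6.5, 0, 0, -3, 0], [6.5, 0, 0, -7, 0]]]}}

```text
t: 5.8
tool_pos: [0.5208, -0.213, 0.2421]
tool_rot: [-2.131, -2.3, 0.002]
contact_force: [1.7, -0.3, -0.2]
opening: 0.0649
grip_force: 0.0
```

```bash
python3 - <<'E'
from h import *
go(.5807,.1226,.24,79.5)
E
```

```text
t 5.8 p [ 0.5208 -0.213   0.2421] psi 94.38 F [ 1.7 -0.3 -0.2] op 0.0649 -> cm [33.01  8.53  0.28] turn 14.88
```

Emit:
{"op": "servo_tool", "data": {"increments": [[[8.5, 33, 8.5, 0, 15], [8.5, 33, 8.5, 0, 15], [8.5, 33, 8.5, 0, 15], [8.5, 33, 8.5, 0, 15], [8.5, 33, 8.5, 0, 15]]]}}

```text
t: 6.3
tool_pos: [0.5656, 0.0308, 0.2448]
tool_rot: [2.417, 2.005, 0.001]
contact_force: [0.3, 0.1, -0.7]
opening: 0.085
grip_force: 0.0
```

```bash
python3 - <<'E'
from h import *
go(.5807,.1226,.12,79.5)
E
```

```text
t 6.3 p [0.5656 0.0308 0.2448] psi 79.36 F [ 0.3  0.1 -0.7] op 0.085 -> cm [ 9.3  -0.23 12.48] turn -0.14
```

Emit:
{"op": "servo_tool", "data": {"increments": [[[8.5, 7, 0, 6, 0], [8.5, 7, 0, 11, 0], [8.5, 7, 0, 12, 0], [8.5, 7, 0, 12, 0]]]}}

```text
t: 6.7
tool_pos: [0.5734, 0.0991, 0.1169]
tool_rot: [-2.409, -2.004, 0.016]
contact_force: [-0.6, -0.0, -0.8]
opening: 0.0852
grip_force: 0.0
```

```bash
cat > tips.py <<'E'
from h import *
def tips(n,p,w=60):
    c=cam(n);u=proj(c,p).astype(int);x0,y0=max(u[0]-w,0),max(u[1]-w,0)
    I=c[0]["img"][y0:u[1]+w,x0:u[0]+w]
    return c,I,(x0,y0)
E
python3 - <<'E'
from tips import *
go(.5807,.1226,.045,79.5)
p=np.array([.5807,.1226,.06])
c,a,oa=tips("top",p,45);s,b,ob=tips("side",p,45);print(oa,ob)
# lid check: handle dowel in top & side (orange)
for n,cc,(x0,y0,x1,y1) in(("top",c,(420,180,480,240)),("side",s,(380,110,460,190))):
    h=cv2.cvtColor(cc[0]["img"],cv2.COLOR_RGB2HSV)[y0:y1,x0:x1];ys,xs=np.nonzero((h[...,0]<12)&(h[...,1]>140)&(h[...,2]>60));print(n,len(xs),xs.mean()+x0 if len(xs) else 0,ys.mean()+y0 if len(xs) else 0)
b2=s[0]["img"][100:230,350:470]
f=lambda i:cv2.resize(i,(260,300),interpolation=2)
cv2.imwrite("pics/v1.png",np.hstack([f(a),f(b),f(b2)])[:,:,::-1])
E
```

```text
t 6.7 p [0.5734 0.0991 0.1169] psi 79.52 F [-0.6 -0.  -0.8] op 0.0852 -> cm [2.46 0.38 7.18] turn 0.02
(np.int64(239), np.int64(136)) (np.int64(248), np.int64(182))
top 0 0 0
side 5 410.0 110.0
```

View pics/v1.png

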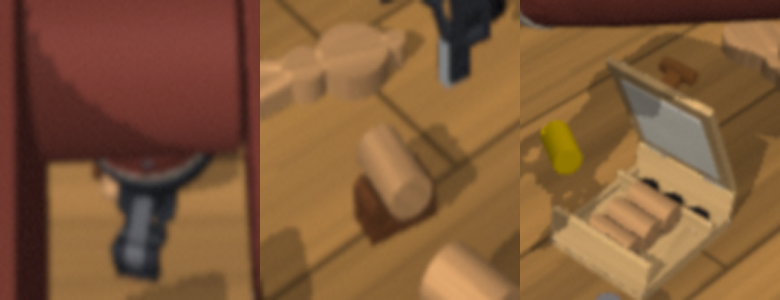

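The side crop shows the lid standing raised near 60° with the row visible under it. Log B's body is centred near side px (295,234), and one fingertip is near (313,207).

```bash
python3 - <<'E'
from h import *
c=cam("top");s=cam("side")
print("B",tri(c,(284.6,182.1),s,(295.1,233.6)), proj(s,(.5807,.1226,.042)))
o=ctrl.get_obs();p=o["tool_pos"];R=cv2.Rodrigues(o["tool_rot"])[0];print(p)
h=cv2.cvtColor(s[0]["img"],cv2.COLOR_RGB2HSV)
for sg in(1,-1):
  for dz in(-.006,.025):
    q=p+R@np.array([0,sg*.044,-dz]);print(sg,dz,proj(s,q).round(1))
m=((h[...,1]<60)&(h[...,2]>100)).astype(np.uint8);m[:170]=0;m[260:]=0;m[:,:270]=0;m[:,370:]=0
k,l,st,ce=cv2.connectedComponentsWithStats(m);print([st[i].tolist() for i in range(1,k) if st[i,4]>6])
# refine logs by Lab-a/b Otsu in top0? side-view masks of logs A,C centre by expectation
for n,P in(("A",(.5796,.2764,.042)),("C",(.4681,.2971,.042))):print(n,proj(s,P).round(1))
go(.5807,.1226,.012,79.5)
E
```

```text
B (array([0.5803, 0.122 , 0.0403]), np.float64(0.0025)) [294.1636896  233.00098835]
[0.58040511 0.09712817 0.12740325]
1 -0.006 [292.5 188.7]
1 0.025 [292.  177.4]
-1 -0.006 [313.1 212.8]
-1 0.025 [313.  201.4]
[[287, 170, 1, 7, 7], [309, 191, 5, 14, 39]]
A [235.3 268.9]
C [259.8 308.6]
t 6.9 p [0.5804 0.0971 0.1274] psi 79.34 F [-0.5 -0.3  0.9] op 0.085 -> cm [ 2.5  -0.5  11.54] turn -0.16
```

Emit:
{"op": "servo_tool", "data": {"increments": [[[8.5, 3.5, -0.45, 0, 0], [8.5, 3.5, -0.45, 4.5, 0], [8.5, 3.5, -0.45, 8.5, 0], [8.5, 3.5, -0.45, 10.5, 0], [8.5, 3.5, -0.45, 11.5, 0]]]}}

```text
t: 7.4
tool_pos: [0.5811, 0.1323, 0.0094]
tool_rot: [2.418, 2.005, 0.001]
contact_force: [-0.8, 0.8, 0.3]
opening: 0.0853
grip_force: 0.0
```

Emit:
{"op": "servo_tool", "data": {"increments": [[[8.5, 0, 0, 0, 0], [5, 0, 0, 0, 0], [5, 0, 0, 0, 0], [5, 0, 0, 0, 0], [5, 0, 0, 0, 0]]], "newtons": 60}}

```text
t: 7.9
tool_pos: [0.5826, 0.1331, 0.012]
tool_rot: [2.415, 2.005, 0.006]
contact_force: [-0.3, -1.7, 5.5]
opening: 0.0555
grip_force: 63.0
```

```bash
python3 - <<'E'
from h import *
go(.5823,.1321,.012,79.5); o=ctrl.get_obs(); print(o["grip_force"])
E
```

```text
t 7.9 p [0.5826 0.1331 0.012 ] psi 79.39 F [-0.3 -1.7  5.5] op 0.0555 -> cm [-0.1  -0.01 -0.  ] turn -0.11
63.02002429962158
```

Emit:
{"op": "servo_tool", "data": {"increments": [[[5, 0, 0, -3, 0], [5, 0, 0, -8, 0], [5, -5, 0, -10, -5], [5, -10, 0, -10, -10], [5, -15, 0, -10, -15]]]}}

```text
t: 8.4
tool_pos: [0.5544, -0.0121, 0.1118]
tool_rot: [2.126, 2.307, 0.004]
contact_force: [0.8, -0.6, -1.5]
opening: 0.055
grip_force: 63.5
```

```bash
python3 - <<'E'
from h import *
go(.5172,-.1278,.09,94.5); print(ctrl.get_obs()["grip_force"])
E
```

```text
t 8.4 p [ 0.5544 -0.0121  0.1118] psi 94.69 F [ 0.8 -0.6 -1.5] op 0.055 -> cm [-11.22  -4.67   2.17] turn 0.19
63.54874849319458
```

Emit:
{"op": "servo_tool", "data": {"increments": [[[5, -4, -4.6, 1.5, 0], [5, -8, -4.6, 1.5, 0], [5, -9.3, -4.6, 1.5, 0], [5, -9.3, -4.6, 1.5, 0], [5, -9.3, -4.6, 1.5, 0]]]}}

```text
t: 8.9
tool_pos: [0.5155, -0.1067, 0.0949]
tool_rot: [2.134, 2.304, 0.002]
contact_force: [0.3, -0.1, -0.0]
opening: 0.0548
grip_force: 63.6
```

```bash
python3 - <<'E'
from h import *
go(.5172,-.1278,.030,94.5); 
go(.5172,-.1278,.030,94.5); print(ctrl.get_obs()["grip_force"])
E
```

```text
t 8.9 p [ 0.5155 -0.1067  0.0949] psi 94.37 F [ 0.3 -0.1 -0. ] op 0.0548 -> cm [-2.12 -0.    6.49] turn -0.13
t 8.9 p [ 0.5155 -0.1067  0.0949] psi 94.37 F [ 0.3 -0.1 -0. ] op 0.0548 -> cm [-2.12 -0.    6.49] turn -0.13
63.635337352752686
```

Emit:
{"op": "servo_tool", "data": {"increments": [[[5, -2.1, 0, 0, 0], [5, -2.1, 0, 2, 0], [5, -2.1, 0, 5, 0], [5, -2.1, 0, 6.2, 0], [5, -2.1, 0, 6.2, 0]]]}}

```text
t: 9.4
tool_pos: [0.5162, -0.1265, 0.031]
tool_rot: [-2.131, -2.305, 0.001]
contact_force: [0.3, 0.1, -1.4]
opening: 0.0552
grip_force: 63.5
```

```bash
python3 - <<'E'
from h import *
go(.5172,-.1278,.027,94.5)
s=cam("side");c=cam("top");cv2.imwrite("pics/x1s.png",s[0]["img"][...,::-1])
# predicted px vs: lid handle orange
h=cv2.cvtColor(s[0]["img"],cv2.COLOR_RGB2HSV)
ys,xs=np.nonzero((h[110:160,390:460,0]<12)&(h[110:160,390:460,1]>130));print(len(xs),xs.mean()+390,ys.mean()+110)
O=np.array([.5195,-.157,0]);ey=np.array([-.0785,.997,0])
for th in(58,60,62,64,66):
    f=np.radians(th+11.69);q=O+ey*(-.096+.1481*np.cos(f));q[2]=.052+.1481*np.sin(f);print(th,proj(s,q).round(1))
E
```

```text
t 9.4 p [ 0.5162 -0.1265  0.031 ] psi 94.5 F [ 0.3  0.1 -1.4] op 0.0552 -> cm [-0.14  0.1   0.4 ] turn -0.0
1008 415.843253968254 119.11507936507937
58 [421.5 131.5]
60 [422.9 129.9]
62 [424.2 128.5]
64 [425.6 127.1]
66 [427.  125.7]
```

Lower gently to contact, then release and rise.

Emit:
{"op": "servo_tool", "data": {"increments": [[[5, -0.1, 0.1, 0.2, 0], [5, -0.1, 0.1, 0.4, 0], [5, -0.1, 0.1, 0.5, 0], [5, -0.1, 0.1, 0.5, 0]]]}}

```text
t: 9.9
tool_pos: [0.5184, -0.1282, 0.0286]
tool_rot: [2.133, 2.305, 0.002]
contact_force: [-0.8, 5.3, 4.6]
opening: 0.0557
grip_force: 66.5
```

```bash
python3 - <<'E'
from h import *
go(.5172,-.1278,.027,94.5)
E
```

```text
t 9.9 p [ 0.5184 -0.1282  0.0286] psi 94.43 F [-0.8  5.3  4.6] op 0.0557 -> cm [ 0.05 -0.12  0.16] turn -0.07
```

Emit:
{"op": "servo_tool", "data": {"increments": [[[6.2, 0, 0, 0, 0], [7, 0, 0, 0, 0], [8.5, 0, 0, 0, 0], [8.5, 0, 0, -4, 0], [8.5, 0.5, 0, -7, 0]]]}}

```text
t: 10.4
tool_pos: [0.5174, -0.1241, 0.0988]
tool_rot: [2.135, 2.304, 0.0]
contact_force: [0.1, -0.9, 0.8]
opening: 0.0854
grip_force: 0.0
```

Emit:
{"op": "servo_tool", "data": {"increments": [[[8.5, 4, 0, 0, 8], [8.5, 7, 0, 0, 16], [8.5, 7, 0, 0, 24], [8.5, 7, 0, 0, 32], [8.5, 7, 0, 0, 40]]]}}

```text
t: 10.9
tool_pos: [0.5122, -0.0537, 0.0981]
tool_rot: [2.797, 1.428, 0.002]
contact_force: [-0.2, -0.2, -0.2]
opening: 0.085
grip_force: 0.0
```

Emit:
{"op": "servo_tool", "data": {"increments": [[[8.5, 0, 0, 0, 8.5], [8.5, 0, 0, 0, 17], [8.5, 0, 0, 0, 25.5], [8.5, 0, 0, 0, 34], [8.5, 0, 0, 0, 42]]]}}

```text
t: 11.4
tool_pos: [0.5122, -0.0542, 0.098]
tool_rot: [3.124, 0.33, 0.002]
contact_force: [-0.0, -0.2, -0.1]
opening: 0.0851
grip_force: 0.0
```

```bash
cat > logs.py <<'E'
from h import *
O=np.array([.5195,-.1550,0]);ex=np.array([.997,.0785,0]);ey=np.array([-.0785,.997,0])
def W(x,y,z): return O+x*ex+y*ey+np.array([0,0,z])
def where(): 
    p=ctrl.get_obs()["tool_pos"]-O; return (p@ex).round(4),(p@ey).round(4),p[2].round(4)
E
python3 - <<'E'
from logs import *
s=cam("side")
go(*W(0,.097,.032),4.5); print(where())
# sample colour along case-y at log mid-length, at heights: rows of hue/sat near predicted seat b end face toward camera (-x end)
for nm,P in(("b",(-.028,.0183,.057)),("a",(-.028,-.0183,.057)),("base3",(-.028,.0366,.026))): print(nm,proj(s,W(*P)).round(1))
cv2.imwrite("pics/x2s.png",s[0]["img"][...,::-1])
cv2.imwrite("pics/x2c.png",cv2.resize(s[0]["img"][110:230,350:470],(480,480),interpolation=2)[...,::-1])
E
```

```text
t 11.45 p [ 0.5122 -0.0542  0.098 ] psi 11.87 F [ 0.4 -0.4 -0.7] op 0.0853 -> cm [-0.13  0.39  6.6 ] turn 7.37
(np.float64(0.0007), np.float64(0.1011), np.float64(0.098))
b [406.8 196.4]
a [416.2 189.1]
base3 [400.5 210.1]
```

Emit:
{"op": "servo_tool", "data": {"increments": [[[8.5, -0.1, 0, 2, 7.4], [8.5, -0.1, 0, 4, 7.4], [8.5, -0.1, 0, 6, 7.4], [8.5, -0.1, 0, 6.6, 7.4], [8.5, -0.1, 0, 6.6, 7.4]]]}}

```text
t: 11.95
tool_pos: [0.5101, -0.0542, 0.0305]
tool_rot: [-3.138, -0.139, 0.002]
contact_force: [-0.1, -0.1, 0.2]
opening: 0.0853
grip_force: 0.0
```

```bash
python3 - <<'E'
from logs import *
go(*W(0,.057,.032),4.5); print(where())
E
```

```text
t 11.95 p [ 0.5101 -0.0542  0.0305] psi 5.06 F [-0.1 -0.1  0.2] op 0.0853 -> cm [ 0.1   4.42 -0.15] turn 0.56
(np.float64(-0.0014), np.float64(0.1013), np.float64(0.0305))
```

Emit:
{"op": "servo_tool", "data": {"increments": [[[8.5, 0.1, 0.6, 0, 0.5], [8.5, 0.1, 1.2, 0, 0.5], [8.5, 0.1, 1.7, 0, 0.5], [8.5, 0.1, 2.1, 0, 0.5], [8.5, 0.1, 2.1, 0, 0.5]]]}}

```text
t: 12.45
tool_pos: [0.5153, -0.0724, 0.035]
tool_rot: [-3.132, -0.12, -0.004]
contact_force: [-7.4, 18.4, 18.9]
opening: 0.0851
grip_force: 12.5
```

```bash
python3 - <<'E'
from logs import *
go(*W(0,.057,.032),4.5); print(where())
s=cam("side");a=cv2.imread("pics/x2s.png").astype(int);d=np.abs(s[0]["img"][...,::-1].astype(int)-a).sum(2)
cv2.imwrite("pics/x3s.png",s[0]["img"][...,::-1])
m=(d>40).astype(np.uint8)[165:225,370:440];k,l,st,ce=cv2.connectedComponentsWithStats(m)
print([(ce[i]+[370,165]).round(1).tolist()+st[i].tolist() for i in range(1,k) if st[i,4]>10])
E
```

```text
t 12.45 p [ 0.5153 -0.0724  0.035 ] psi 4.39 F [-7.4 18.4 18.9] op 0.0851 -> cm [-0.22  2.57  0.28] turn -0.11
(np.float64(0.0023), np.float64(0.0827), np.float64(0.035))
[[385.2, 184.1, 0, 0, 38, 50, 1069], [420.2, 173.6, 45, 0, 11, 19, 135], [407.7, 185.5, 32, 16, 15, 10, 63]]
```

The finger rides on the log's upper flank (18 N up and back), so its tip is higher than estimated. I back off, go lower and push again.

Emit:
{"op": "servo_tool", "data": {"increments": [[[8.5, -0.2, -1, 0, 0], [8.5, -0.2, -1.2, 0, 0], [8.5, -0.2, -1.2, 0.8, 0], [8.5, -0.2, -1.2, 1.2, 0], [8.5, -0.2, -1.2, 1.2, 0]]]}}

```text
t: 13.0
tool_pos: [0.5103, -0.0638, 0.0185]
tool_rot: [-3.139, -0.122, 0.002]
contact_force: [-0.3, 0.1, 1.3]
opening: 0.085
grip_force: 0.8
```

```bash
python3 - <<'E'
from logs import *
go(*W(0,.057,.020),4.5); print(where())
s=cam("side")
print("log b tip test",proj(s,W(0,.0183,.075)))
E
```

```text
t 13.0 p [ 0.5103 -0.0638  0.0185] psi 4.45 F [-0.3  0.1  1.3] op 0.085 -> cm [ 0.21  3.46 -0.15] turn -0.05
(np.float64(-0.0021), np.float64(0.0917), np.float64(0.0185))
log b tip test [397.97206009 184.93285288]
```

Emit:
{"op": "servo_tool", "data": {"increments": [[[8.5, 0.2, 0.4, 0, 0], [8.5, 0.2, 0.8, 0, 0], [8.5, 0.2, 1.2, 0, 0], [8.5, 0.2, 1.2, 0, 0]]]}}

```text
t: 13.45
tool_pos: [0.5121, -0.0675, 0.0202]
tool_rot: [-3.122, -0.117, 0.008]
contact_force: [-10.4, 35.3, 22.3]
opening: 0.085
grip_force: 18.3
```

```bash
python3 - <<'E'
from logs import *
go(*W(0,.057,.020),4.5); print(where())
E
```

```text
t 13.45 p [ 0.5121 -0.0675  0.0202] psi 4.31 F [-10.4  35.3  22.3] op 0.085 -> cm [ 0.06  3.08 -0.04] turn -0.19
(np.float64(-0.0005), np.float64(0.0879), np.float64(0.0202))
```

The log is jammed between finger and row, because friction is too high to push it over the crest. I back off and change the plan: grip it by the far rim of its ends so the body stays clear of the lid, then carry it over the crest.

Emit:
{"op": "servo_tool", "data": {"increments": [[[8.5, 0, -1.2, 0, 0], [8.5, 0, -1.2, 0, 0], [8.5, 0, -1.2, -4, 0], [8.5, 0, -1.2, -8, -8], [8.5, 0, -1.2, -8, -16]]]}}

```text
t: 13.95
tool_pos: [0.5169, -0.0653, 0.1053]
tool_rot: [3.084, 0.566, 0.016]
contact_force: [1.4, -0.3, 0.6]
opening: 0.0853
grip_force: 0.0
```

Emit:
{"op": "servo_tool", "data": {"increments": [[[8.5, 0, 0, 0, -8.5], [8.5, 0, 0, 0, -17], [8.5, 0, 0, 0, -25.5], [8.5, 0, 0, 0, -34], [8.5, 0, 0, 0, -42]]]}}

```text
t: 14.45
tool_pos: [0.5124, -0.0643, 0.0984]
tool_rot: [2.682, 1.636, -0.001]
contact_force: [0.5, -0.9, 0.1]
opening: 0.0851
grip_force: 0.0
```

Emit:
{"op": "servo_tool", "data": {"increments": [[[8.5, 0, 0, 0, -8.5], [8.5, 0, 0, 0, -17], [8.5, 0, 0, 0, -25.5], [8.5, 0, 0, 0, -32], [8.5, 0, 0, 0, -32]]]}}

```text
t: 14.95
tool_pos: [0.5124, -0.0641, 0.0985]
tool_rot: [-2.134, -2.305, 0.001]
contact_force: [0.2, 0.8, 0.9]
opening: 0.0852
grip_force: 0.0
```

```bash
python3 - <<'E'
from logs import *
s=cam("side");I=s[0]["img"]
cv2.imwrite("pics/x4s.png",I[...,::-1])
go(*W(0,.0423,.034),94.5); print(where())
# intensity profile through predicted seat-b end-face (facing camera, x=-28) along case y and z
g=cv2.cvtColor(I,cv2.COLOR_RGB2GRAY);L=cv2.cvtColor(I,cv2.COLOR_RGB2LAB)
for nm,f in(("y @z57",lambda v:W(-.029,v,.057)),("y @z26",lambda v:W(-.029,v,.026))):
    print(nm,[(int(v*1000),int(g[tuple(proj(s,f(v)).round().astype(int)[::-1])])) for v in np.arange(-.06,.061,.004)])
print("z @y18",[(int(v*1000),int(g[tuple(proj(s,W(-.029,.0183,v)).round().astype(int)[::-1])])) for v in np.arange(.02,.1,.003)])
# lid edge lines: top-edge corner check by angle
for th in(58,60,62,64):
    a=np.radians(th);print(th,[proj(s,W(sx,-.096+.165*np.cos(a),.052+.165*np.sin(a))).round(1).tolist() for sx in(-.065,.065)])
E
```

```text
t 15.0 p [ 0.5124 -0.064   0.0986] psi 94.31 F [-1.4 -0.   0.7] op 0.0852 -> cm [-4.89  0.01  6.46] turn -0.19
(np.float64(0.0001), np.float64(0.0912), np.float64(0.0986))
y @z57 [(-60, 98), (-55, 96), (-51, 99), (-47, 111), (-43, 92), (-39, 34), (-35, 45), (-31, 84), (-27, 92), (-23, 97), (-19, 101), (-15, 103), (-11, 103), (-7, 96), (-3, 91), (0, 85), (4, 85), (8, 85), (12, 85), (16, 94), (20, 96), (24, 94), (28, 94), (32, 95), (36, 102), (40, 109), (44, 127), (48, 139), (52, 151), (56, 153), (60, 142)]
y @z26 [(-60, 146), (-55, 101), (-51, 90), (-47, 86), (-43, 89), (-39, 89), (-35, 89), (-31, 93), (-27, 96), (-23, 98), (-19, 93), (-15, 94), (-11, 94), (-7, 94), (-3, 98), (0, 96), (4, 93), (8, 96), (12, 96), (16, 91), (20, 90), (24, 90), (28, 107), (32, 133), (36, 175), (40, 175), (44, 164), (48, 162), (52, 162), (56, 163), (60, 163)]
z @y18 [(20, 97), (23, 97), (26, 94), (28, 91), (32, 98), (34, 107), (37, 118), (40, 118), (44, 121), (46, 118), (49, 107), (52, 99), (55, 96), (59, 96), (61, 94), (64, 85), (67, 84), (71, 86), (73, 92), (76, 99), (79, 105), (82, 96), (85, 100), (88, 107), (91, 123), (94, 138), (97, 131)]
58 [[436.1, 150.2], [387.8, 126.5]]
60 [[437.7, 148.1], [389.3, 124.5]]
62 [[439.2, 146.0], [390.8, 122.6]]
64 [[440.8, 144.0], [392.3, 120.7]]
```

View pics/x4s.png

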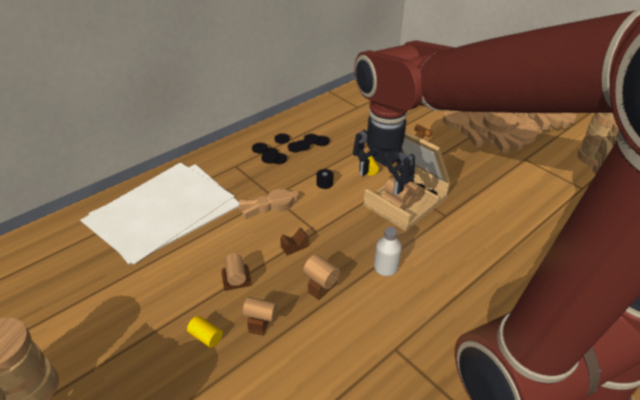

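The view shows one log saddled in the case near (400,190), the lid still up, and the gripper just outside on the far-wall side. It was my tenth and last picture.

Emit:
{"op": "servo_tool", "data": {"increments": [[[8.5, -4.9, 0, 0, 0], [8.5, -4.9, 0, 3, 0], [8.5, -4.9, 0, 5.5, 0], [8.5, -4.9, 0, 6.4, 0], [8.5, -4.9, 0, 6.4, 0]]]}}

```text
t: 15.5
tool_pos: [0.5149, -0.1118, 0.0332]
tool_rot: [-2.132, -2.303, 0.002]
contact_force: [-0.8, 0.1, 0.2]
opening: 0.0851
grip_force: 0.0
```

Emit:
{"op": "servo_tool", "data": {"increments": [[[5, 0, 0, 0, 0], [5, 0, 0, 0, 0], [5, 0, 0, 0, 0], [5, 0, 0, 0, 0], [5, 0, 0, 0, 0]]], "newtons": 60}}

```text
t: 16.0
tool_pos: [0.5167, -0.1121, 0.0356]
tool_rot: [2.132, 2.306, 0.001]
contact_force: [-0.1, 0.2, 0.2]
opening: 0.0501
grip_force: 0.0
```

```bash
python3 - <<'E'
from logs import *
go(*W(0,.0423,.034),94.5); print(where(),ctrl.get_obs()["grip_force"])
E
```

```text
t 16.0 p [ 0.5167 -0.1121  0.0356] psi 94.49 F [-0.1  0.2  0.2] op 0.0501 -> cm [-0.07 -0.06  0.16] turn -0.01
(np.float64(0.0006), np.float64(0.043), np.float64(0.0356)) 0.0
```

Emit:
{"op": "servo_tool", "data": {"increments": [[[6, 0, 0, 0, 0], [8.5, 0, 0, 0, 0], [8.5, 2, 0, -3, 0], [8.5, 6, 0, -6, 0], [8.5, 10, 0, -7, 0]]]}}

```text
t: 16.5
tool_pos: [0.5106, -0.0121, 0.1087]
tool_rot: [2.132, 2.301, 0.005]
contact_force: [1.2, 0.5, 0.4]
opening: 0.0847
grip_force: 0.0
```

Emit:
{"op": "servo_tool", "data": {"increments": [[[8.5, 5, 0, 0, 0], [8.5, 8, 0, 0, 0], [8.5, 8, 0, 0, 0]]]}}

```text
t: 16.8
tool_pos: [0.5017, 0.0704, 0.1051]
tool_rot: [-2.127, -2.311, -0.001]
contact_force: [0.5, -0.7, 0.3]
opening: 0.0851
grip_force: 0.0
```

```bash
python3 - <<'E'
from logs import *
s=cam("side");I=s[0]["img"];cv2.imwrite("pics/x5s.png",I[...,::-1]);print(where())
old=cv2.resize(cv2.imread("pics/v1.png")[:,520:780],(120,130),interpolation=cv2.INTER_AREA).astype(int)
new=I[100:230,350:470,::-1].astype(int)
d=np.abs(cv2.GaussianBlur(new.astype(np.uint8),(3,3),0).astype(int)-cv2.GaussianBlur(old.astype(np.uint8),(3,3),0)).sum(2)
m=(d>45).astype(np.uint8);m[:40]=0
k,l,st,ce=cv2.connectedComponentsWithStats(m)
for i in range(1,k):
    if st[i,4]>15: print((st[i]+[350,100,0,0,0]).tolist(),(ce[i]+[350,100]).round(1))
for n,y in(("a",-.0183),("b",.0183)):
    print(n,"top",[proj(s,W(x,y,.075)).round(0).tolist() for x in(-.028,.028)],"face",proj(s,W(-.028,y,.057)).round(0))
    pts=np.array([proj(s,W(-.028,y+.018*np.cos(t),.057+.018*np.sin(t))) for t in np.arange(0,6.28,.2)]+[proj(s,W(.028,y+.018*np.cos(t),.057+.018*np.sin(t))) for t in np.arange(0,6.28,.2)])
    h=cv2.convexHull(pts.astype(np.float32)).astype(np.int32)-[350,100]
    M=np.zeros_like(m);cv2.fillConvexPoly(M,h,1);print("frac changed",(m&M).sum()/M.sum(),M.sum())
E
```

```text
(np.float64(0.0001), np.float64(0.2244), np.float64(0.105))
[350, 140, 51, 85, 2197] [367.5 174. ]
[379, 142, 63, 80, 1903] [406.6 176.2]
[463, 159, 7, 11, 55] [466.2 163.9]
[372, 178, 10, 6, 42] [376.4 180.6]
a top [[417.0, 183.0], [398.0, 173.0]] face [416. 189.]
frac changed 0.6598639455782312 441
b top [[408.0, 190.0], [388.0, 180.0]] face [407. 196.]
frac changed 0.8780487804878049 451
```

```bash
python3 - <<'E'
from logs import *
c=cam("top");I=c[0]["img"];cv2.imwrite("pics/x5t.png",I[...,::-1])
s=cv2.imread("pics/x5s.png")[...,::-1];sc=cam("side")
def prof(cam_,I,z,x,col):
    out=[]
    for v in np.arange(-.056,.069,.004):
        a=[I[tuple(proj(cam_,W(xx,v,z)).round().astype(int)[::-1])][col] for xx in np.linspace(x-.012,x+.012,7)]
        out.append((int(round(v*1000)),int(np.mean(a))))
    return out
print("top z60",prof(c,I,.060,0,0));print("sat-ish blue",[b for _,b in prof(c,I,.06,0,2)])
print("old top z44 (lid low) n/a")
print("side z75",prof(sc,s,.060,0,0)); print("blue",[b for _,b in prof(sc,s,.06,0,2)])
# patch of side image, gray, 2px steps, around case
g=cv2.cvtColor(s,cv2.COLOR_RGB2GRAY)
print(g[170:216:2,376:432:2])
E
```

```text
top z60 [(-56, 79), (-52, 129), (-48, 155), (-44, 147), (-40, 172), (-36, 189), (-32, 191), (-28, 175), (-24, 140), (-20, 116), (-16, 98), (-12, 109), (-8, 134), (-4, 136), (0, 147), (4, 162), (8, 169), (12, 176), (16, 170), (20, 136), (24, 115), (28, 104), (32, 130), (36, 145), (40, 141), (44, 140), (48, 132), (52, 116), (56, 151), (60, 187), (64, 164), (68, 160)]
sat-ish blue [48, 74, 86, 78, 89, 99, 99, 91, 73, 61, 51, 57, 71, 71, 76, 85, 88, 91, 88, 71, 61, 54, 68, 76, 73, 73, 69, 61, 85, 105, 92, 89]
old top z44 (lid low) n/a
side z75 [(-56, 166), (-52, 155), (-48, 152), (-44, 142), (-40, 110), (-36, 75), (-32, 89), (-28, 130), (-24, 153), (-20, 156), (-16, 145), (-12, 135), (-8, 144), (-4, 156), (0, 164), (4, 162), (8, 145), (12, 127), (16, 119), (20, 111), (24, 108), (28, 113), (32, 110), (36, 102), (40, 108), (44, 122), (48, 126), (52, 127), (56, 131), (60, 135), (64, 155), (68, 170)]
blue [87, 81, 80, 75, 60, 42, 46, 63, 75, 76, 71, 66, 70, 76, 80, 79, 70, 62, 57, 55, 53, 55, 53, 50, 53, 59, 61, 62, 64, 66, 79, 90]
[[116  97  85  97 126 128 129 123 100  94  93  92  92  90  9
[... 1931 characters left out ...]
166 166 165 164 153 119 112 123 123 107 104 112 100  90  87  86  85  86
  107 157 164 163 158 152 153 158 159 159]
 [163 166 167 165 165 149 106 104 117 124 119 109  95  84  84  84  86  97
  125 160 163 162 153 154 157 159 159 151]
 [165 164 165 166 167 167 125  99 100 108 122 125 110  94  88 101 105 119
  145 163 164 158 154 158 159 157 141 121]
 [157 162 164 162 165 167 127 101 100 100 102 111 141 161 127 120 119 119
  150 164 162 156 157 158 157 140 115 112]
 [140 147 162 164 163 160 122 101 102 130 114 105 153 179 177 168 130 120
  124 138 154 158 156 152 132 115 110 106]
 [113 126 146 155 156 159 114 100 109 157 162 152 164 166 172 183 174 146
  122 115 129 151 151 126 113 111 103 105]]
```

```bash
python3 - <<'E'
from logs import *
go(*W(0,.041,.10),94.5)
E
```

```text
t 16.95 p [0.5023 0.067  0.1049] psi 94.49 F [ 0.2 -0.5 -0.1] op 0.085 -> cm [-18.16  -0.03   0.5 ] turn -0.01
```

Emit:
{"op": "servo_tool", "data": {"increments": [[[8.5, -5, 0, 0.5, 0], [8.5, -10, 0, 0.5, 0], [8.5, -15, 0, 0.5, 0], [8.5, -18.1, 0, 0.5, 0], [8.5, -18.1, 0, 2, 0]]]}}

```text
t: 17.45
tool_pos: [0.5184, -0.1188, 0.0874]
tool_rot: [2.137, 2.295, 0.002]
contact_force: [0.3, -0.2, 0.2]
opening: 0.0851
grip_force: 0.0
```

Emit:
{"op": "servo_tool", "data": {"increments": [[[8.5, 0, 0, 2, 0], [8.5, 0, 0, 4, 0], [8.5, 0, 0, 5, 0], [8.5, 0, 0, 5.3, 0], [8.5, 0, 0, 5.3, 0]]]}}

```text
t: 17.95
tool_pos: [0.5162, -0.113, 0.0317]
tool_rot: [-2.132, -2.306, 0.0]
contact_force: [-0.0, 0.4, 0.1]
opening: 0.0853
grip_force: 0.0
```

```bash
python3 - <<'E'
from logs import *
go(*W(0,.041,.024),94.5);print(where())
E
```

```text
t 17.95 p [ 0.5162 -0.113   0.0317] psi 94.48 F [-0.   0.4  0.1] op 0.0853 -> cm [-0.11 -0.    0.77] turn -0.02
(np.float64(0.0), np.float64(0.0421), np.float64(0.0317))
```

Emit:
{"op": "servo_tool", "data": {"increments": [[[8.5, -0.2, 0, 0.6, 0], [7, -0.2, 0, 0.6, 0], [5, -0.2, 0, 0.6, 0], [5, -0.2, 0, 0.6, 0], [5, -0.2, 0, 0.6, 0]]], "newtons": 60}}

```text
t: 18.45
tool_pos: [0.5172, -0.1154, 0.0276]
tool_rot: [2.132, 2.306, -0.0]
contact_force: [-2.1, 0.3, 4.6]
opening: 0.0506
grip_force: 59.0
```

```bash
python3 - <<'E'
from logs import *
go(*W(0,.041,.024),94.5);print(where(),ctrl.get_obs()["grip_force"])
E
```

```text
t 18.45 p [ 0.5172 -0.1154  0.0276] psi 94.5 F [-2.1  0.3  4.6] op 0.0506 -> cm [ 0.13 -0.08  0.36] turn -0.0
(np.float64(0.0008), np.float64(0.0397), np.float64(0.0276)) 59.04494637390599
```

Emit:
{"op": "servo_tool", "data": {"increments": [[[6.5, 0, 0, 0, 0], [6.5, 0, 0, -0.3, 0], [6.5, -0.4, 0, -0.5, 0], [6.5, -0.4, 0, -0.5, 0]]]}}

```text
t: 18.85
tool_pos: [0.5175, -0.1195, 0.0317]
tool_rot: [2.132, 2.306, 0.001]
contact_force: [0.2, 1.3, 0.3]
opening: 0.0651
grip_force: 0.4
```

Emit:
{"op": "servo_tool", "data": {"increments": [[[5, 0, 0, 0, 0], [5, 0, 0, 0, 0], [5, 0, 0, 0, 0]]]}}

```text
t: 19.15
tool_pos: [0.5168, -0.1191, 0.0309]
tool_rot: [-2.133, -2.306, 0.0]
contact_force: [0.4, 0.9, 0.3]
opening: 0.0503
grip_force: 0.2
```

```bash
python3 - <<'E'
from logs import *
go(*W(0,.0365,.033),94.5);print(where(),ctrl.get_obs()["grip_force"])
E
```

```text
t 19.15 p [ 0.5168 -0.1191  0.0309] psi 94.48 F [0.4 0.9 0.3] op 0.0503 -> cm [ 0.05 -0.02 -0.21] turn -0.02
(np.float64(0.0002), np.float64(0.036), np.float64(0.0309)) 0.1926952600479126
```

Emit:
{"op": "servo_tool", "data": {"increments": [[[6.5, 0, 0, 0, 0], [8.5, 0, 0, -1, 0], [8.5, 2, 0, -4, 0], [8.5, 7, 0, -7, 0], [8.5, 12, 0, -8, 0]]]}}

```text
t: 19.65
tool_pos: [0.5101, -0.008, 0.1128]
tool_rot: [2.133, 2.3, 0.005]
contact_force: [1.0, 0.3, 0.8]
opening: 0.0852
grip_force: 0.0
```

Emit:
{"op": "servo_tool", "data": {"increments": [[[8.5, 5, 0, 0, 0], [8.5, 8, 0, 0, 0], [8.5, 8, 0, 0, 0]]]}}

```text
t: 19.95
tool_pos: [0.5016, 0.0748, 0.1099]
tool_rot: [2.127, 2.312, 0.002]
contact_force: [0.1, -0.8, 0.5]
opening: 0.0852
grip_force: 0.0
```

```bash
cat > prof.py <<'E'
from logs import *
c=cam("top");I=cv2.GaussianBlur(c[0]["img"],(3,3),0);s=cam("side");J=cv2.GaussianBlur(s[0]["img"],(3,3),0)
def rect(cam_,im,z):   # rectify plane z: rows x from +45 to -45, cols y -60..70, 2mm
    xs=np.arange(.044,-.045,-.008);ys=np.arange(-.06,.072,.004)
    m=np.array([[proj(cam_,W(x,y,z)) for y in ys] for x in xs],np.float32)
    return ys,xs,cv2.remap(im,m[...,0],m[...,1],cv2.INTER_LINEAR)
np.set_printoptions(linewidth=250)
for n,cc,im in(("top",c,I),("side",s,J)):
    ys,xs,r=rect(cc,im,.06);print(n,"y",(ys*1000).round().astype(int))
    for x,row in zip(xs,r[...,0]):print(f"{x*1000:5.0f}",row)
E
python3 prof.py
```

```text
top y [-60 -56 -52 -48 -44 -40 -36 -32 -28 -24 -20 -16 -12  -8  -4   0   4   8  12  16  20  24  28  32  36  40  44  48  52  56  60  64  68]
   44 [148 149 153 136 107 137 164 168 167 168 168 168 169 169 169 169 169 169 169 170 170 170 170 170 170 170 170 170 169 185 215 199 175]
   36 [103  61 115 134 108 131 154 159 162 163 163 164 163 162 162 161 160 159 154 150 146 154 163 164 165 165 164 164 167 191 216 194 173]
   28 [112  64 108 133 112 132 150 151 150 147 145 144 142 147 149 145 144 139 125 109  97 111 139 150 153 150 149 146 147 181 215 203 174]
   20 [124 101 135 151 146 153 149 141 139 128 111 100 112 139 150 146 145 144 133 118 103  98 125 150 153 142 148 153 129 161 210 196 173]
   12 [152 155 161 155 155 177 178 158 141 130 113  98 112 135 148 148 145 146 140 126 111  99 115 149 155 143 140 136 125 162 213 200 175]
    4 [120  74 116 154 154 177 191 186 156 132 115 101 112 132 146 162 171 174 165 142 121 104 101 135 155 145 139 133 122 146 173 168 169]
   -4 [115  64 114 148 149 171 188 194 177 141 118 102 111 131 139 159 178 192 205 194 146 117 119 135 146 144 140 135 1
[... 1840 characters left out ...]

  -12 [201 200 198 197 196 185 161 142 147 166 171 155 135 124 121 123 125 126 125 121 116 111 112 121 122 112 115 123 126 129 133 142 148]
  -20 [201 200 198 195 182 156 122 110 137 163 176 171 147 127 116 111 108 108 110 111 110 108 107 107 111 118 123 126 125 127 133 142 147]
  -28 [202 201 197 187 158 101  66  80 126 162 177 179 164 141 125 116 112 111 109 108 110 110 109 106 107 111 123 138 139 131 131 140 146]
  -36 [202 200 197 194 178 132  78  77 117 148 166 180 193 197 185 157 131 123 125 126 124 122 120 116 110 108 114 119 121 122 130 142 148]
  -44 [202 200 197 196 195 186 161 141 139 138 129 126 129 135 141 148 152 143 130 122 117 114 113 112 111 110 108 110 109 108 117 139 155]
```

```bash
python3 - <<'E'
from prof import *
E
python3 - > /tmp/o.txt <<'E'
import prof
E
python3 - <<'E' 2>/dev/null | tail -20
import io,contextlib
with contextlib.redirect_stdout(io.StringIO()):
    from prof import *
full=J.copy();full[100:230,350:470]=cv2.resize(cv2.imread("pics/v1.png")[:,520:780],(120,130),interpolation=cv2.INTER_AREA)[...,::-1]
x4=cv2.imread("pics/x4s.png")[...,::-1].copy();x5=cv2.imread("pics/x5s.png")[...,::-1].copy()
for n,im in(("old(no log)",full),("x5",x5),("now",J)):
    ys,xs,r=rect(s,im,.06);print(n)
    for x,row in zip(xs,r[...,0]):
        if -.03<x<.03: print(f"{x*1000:5.0f}",row)
E
```

```text
top y [-60 -56 -52 -48 -44 -40 -36 -32 -28 -24 -20 -16 -12  -8  -4   0   4   8  12  16  20  24  28  32  36  40  44  48  52  56  60  64  68]
   44 [149 149 153 136 107 138 165 168 167 168 168 168 168 168 169 169 170 170 173 173 170 170 170 170 170 170 170 170 171 196 220 199 175]
   36 [103  62 115 133 106 131 154 159 162 163 162 163 163 163 162 161 160 159 155 150 146 154 163 165 164 165 165 164 169 197 219 194 173]
   28 [112  64 107 133 113 131 150 152 150 148 145 144 143 147 149 144 144 139 125 110  97 111 140 150 153 151 149 146 150 199 226 204 174]
   20 [124 101 135 151 146 153 148 142 138 129 112  99 113 139 150 147 144 144 133 118 103  97 125 150 153 144 157 160 133 176 219 197 173]
   12 [152 155 161 155 154 174 176 157 141 130 113  98 111 134 148 149 145 146 140 126 111  98 114 147 153 143 144 144 129 170 218 200 174]
    4 [121  74 117 153 155 177 192 186 156 133 115 101 112 132 145 162 169 165 154 139 121 104 102 134 150 143 139 133 123 147 183 178 170]
   -4 [115  64 114 148 149 171 188 193 177 141 118 102 111 132 139 159 178 192 202 180 136 115 118 132 146 144 141 135 1
[... 4367 characters left out ...]

    4 [169 148 131 117  95  60  52  84 126 142 136 130 137 153 169 173 158 135 122 115 115 111  98  92  98 109 121 126 128 138 159 181 200]
   -4 [200 198 191 177 153 113  77  89 133 161 160 144 134 139 151 154 145 135 127 120 122 140 141 113  98 107 119 125 126 129 134 144 160]
  -12 [201 200 198 197 196 185 160 142 147 165 171 156 135 125 121 123 125 126 125 121 116 112 114 121 117 109 115 122 125 128 133 142 150]
  -20 [201 200 198 195 182 156 122 111 137 163 176 171 147 128 116 111 108 108 110 111 110 108 107 109 115 120 123 125 125 127 133 142 148]
  -28 [202 200 197 188 159 100  65  80 126 161 177 180 163 140 124 115 111 110 109 108 110 110 108 107 107 111 121 130 127 127 131 140 146]
```

The gripper's shadow spoils these readings, so I go on to log A and re-measure the case from there without the shadow.

```bash
python3 -c "
from h import *
go(.5841,.2853,.10,63.2)"
```

```text
t 20.35 p [0.5021 0.0707 0.1089] psi 94.38 F [ 0.3 -0.3 -0.2] op 0.0849 -> cm [20.77  9.81  0.88] turn 31.18
```

Emit:
{"op": "servo_tool", "data": {"increments": [[[8.5, 20.8, 9.8, 0, 31.2], [8.5, 20.8, 9.8, 0, 31.2], [8.5, 20.8, 9.8, 0, 31.2], [8.5, 20.8, 9.8, 0, 31.2], [8.5, 20.8, 9.8, 0, 31.2]]]}}

```text
t: 20.85
tool_pos: [0.5844, 0.2886, 0.1088]
tool_rot: [-2.676, -1.645, -0.001]
contact_force: [-0.4, -1.2, -0.6]
opening: 0.0855
grip_force: 0.0
```

Emit:
{"op": "servo_tool", "data": {"increments": [[[8.5, 0, 0, 0, 0], [8.5, 0, 0, 0, 0]]]}}

```text
t: 21.05
tool_pos: [0.5836, 0.2867, 0.1083]
tool_rot: [2.674, 1.649, -0.002]
contact_force: [0.3, -1.3, 0.2]
opening: 0.0849
grip_force: 0.0
```

```bash
python3 - <<'E' 
import io,contextlib
with contextlib.redirect_stdout(io.StringIO()):
    from prof import *
np.set_printoptions(linewidth=250)
go(.5841,.2853,.012,63.2)
cv2.imwrite("pics/x6s.png",s[0]["img"][...,::-1])
full=J.copy();full[100:230,350:470]=cv2.resize(cv2.imread("pics/v1.png")[:,520:780],(120,130),interpolation=cv2.INTER_AREA)[...,::-1]
for n,im in(("old(no log)",full),("now",J)):
    ys,xs,r=rect(s,im,.06);print(n,"\n     ",(ys*1000).round().astype(int))
    for x,row in zip(xs,r[...,0]): print(f"{x*1000:5.0f}",row)
ys,xs,r=rect(c,I,.06);print("top")
for x,row in zip(xs,r[...,0]):
    if abs(x)<.032: print(f"{x*1000:5.0f}",row)
E
```

```text
t 21.15 p [0.5833 0.2855 0.1085] psi 63.21 F [-0.1 -0.1  0.9] op 0.0852 -> cm [0.03 0.09 9.65] turn 0.01
old(no log) 
      [-60 -56 -52 -48 -44 -40 -36 -32 -28 -24 -20 -16 -12  -8  -4   0   4   8  12  16  20  24  28  32  36  40  44  48  52  56  60  64  68]
   44 [161 162 163 165 164 164 164 167 170 166 164 164 164 164 163 160 142 122 117 117 117 118 120 119 122 122 119 117 118 119 129 138 141]
   36 [192 187 176 170 169 168 167 170 184 189 177 169 166 165 159 148 139 133 125 122 120 119 120 119 120 123 125 123 121 120 123 139 146]
   28 [194 197 195 189 173 163 163 165 182 182 174 174 173 168 165 159 160 161 160 156 155 149 139 129 125 125 124 125 124 123 133 167 196]
   20 [195 196 196 195 193 186 164 153 171 181 175 176 178 176 180 185 184 183 183 185 187 189 189 187 184 174 164 154 144 141 146 174 202]
   12 [195 197 195 193 178 137  98  95 142 170 181 192 197 192 187 187 177 170 174 182 195 201 196 190 185 178 172 174 182 191 182 178 201]
    4 [196 197 194 187 152  78  45  77 137 167 180 193 202 200 189 176 161 156 168 181 193 201 199 189 170 143 150 169 180 193 194 192 204]
  
[... 3086 characters left out ...]

    4 [121  75 117 153 154 176 191 186 155 132 115 101 112 132 149 172 186 203 216 215 200 181 162 171 193 200 211 200 151 182 223 202 175]
   -4 [114  63 114 148 150 171 188 194 177 142 118 102 111 131 140 159 178 192 207 216 209 193 172 167 188 199 209 192 147 180 223 199 172]
  -12 [119  95 133 155 149 168 187 197 193 154 121 104 112 132 139 148 169 184 198 215 216 203 184 169 181 196 203 183 144 190 227 208 176]
  -20 [140 153 164 156 147 165 185 197 204 187 156 130 118 133 142 140 159 177 193 206 205 189 176 170 181 195 204 186 144 176 222 202 173]
  -28 [116  82 136 181 161 176 199 206 212 219 214 200 186 187 193 193 199 210 215 205 177 153 152 163 177 180 183 180 163 199 229 208 176]
```

The unshadowed readings show log 1 saddled near seat b but yawed about 15°, so my rim grips missed it. I go back and square it by pinching its ends near the middle, then regrip nearer the rim and carry it over.

```bash
sed -i 's/-.1550,0/-.1565,0/' logs.py; python3 -c "
from logs import *
go(*W(0,.0295,.105),94.5)"
```

```text
t 21.15 p [0.5833 0.2855 0.1085] psi 63.21 F [-0.1 -0.1  0.9] op 0.0852 -> cm [-39.81  12.7    0.38] turn -31.29
```

Emit:
{"op": "servo_tool", "data": {"increments": [[[8.5, -39.8, 12.7, 0, -31.3], [8.5, -39.8, 12.7, 0, -31.3], [8.5, -39.8, 12.7, 0, -31.3], [8.5, -39.8, 12.7, 0, -31.3], [8.5, -39.8, 12.7, 0, -31.3]]]}}

```text
t: 21.65
tool_pos: [0.5437, 0.0408, 0.1091]
tool_rot: [2.13, 2.308, 0.0]
contact_force: [1.1, 0.5, 0.1]
opening: 0.0848
grip_force: 0.0
```

```bash
python3 -c "
from logs import *
go(*W(0,.0295,.105),94.5)"
```

```text
t 21.65 p [0.5437 0.0408 0.1091] psi 94.6 F [1.1 0.5 0.1] op 0.0848 -> cm [-16.53  -3.99   0.41] turn 0.1
```

Emit:
{"op": "servo_tool", "data": {"increments": [[[8.5, -5, -3.9, 0, 0], [8.5, -10, -3.9, 0, 0], [8.5, -14.5, -3.9, 0, 0], [8.5, -15.8, -3.9, 0.4, 0], [8.5, -15.8, -3.9, 0.4, 0]]]}}

```text
t: 22.15
tool_pos: [0.5175, -0.1202, 0.1048]
tool_rot: [2.138, 2.302, -0.001]
contact_force: [0.4, 0.5, 0.1]
opening: 0.085
grip_force: 0.0
```

```bash
python3 -c "
from logs import *
go(*W(0,.0295,.031),94.5);print(where())"
```

```text
t 22.15 p [ 0.5175 -0.1202  0.1048] psi 94.23 F [0.4 0.5 0.1] op 0.085 -> cm [-0.68 -0.08  7.38] turn -0.27
(np.float64(0.0008), np.float64(0.0363), np.float64(0.1048))
```

Emit:
{"op": "servo_tool", "data": {"increments": [[[8.5, -0.6, -0.1, 3, 0], [8.5, -0.6, -0.1, 6, 0], [8.5, -0.6, -0.1, 7.2, 0], [8.5, -0.6, -0.1, 7.3, 0], [8.5, -0.6, -0.1, 7.3, 0]]], "newtons": 30}}

```text
t: 22.65
tool_pos: [0.5185, -0.1226, 0.0326]
tool_rot: [2.13, 2.308, 0.0]
contact_force: [0.3, 0.0, -0.3]
opening: 0.0849
grip_force: 0.0
```

Emit:
{"op": "servo_tool", "data": {"increments": [[[6, 0, 0, 0, 0], [5.5, 0, 0, 0, 0], [5, 0, 0, 0, 0], [5, 0, 0, 0, 0], [5, 0, 0, 0, 0]]]}}

```text
t: 23.15
tool_pos: [0.5195, -0.1229, 0.0338]
tool_rot: [2.129, 2.307, 0.002]
contact_force: [-1.4, 2.1, 6.5]
opening: 0.056
grip_force: 30.8
```

```bash
python3 -c "
from logs import *
go(*W(0,.0375,.031),94.5);print(where(),ctrl.get_obs()['grip_force'])"
```

```text
t 23.15 p [ 0.5195 -0.1229  0.0338] psi 94.59 F [-1.4  2.1  6.5] op 0.056 -> cm [ 0.4  -0.26  0.28] turn 0.09
(np.float64(0.0026), np.float64(0.0335), np.float64(0.0338)) 30.8118249848485
```

Emit:
{"op": "servo_tool", "data": {"increments": [[[6.3, 0, 0, 0, 0], [6.3, 0.5, 0, 0, 0], [6.3, 0.5, 0, 0, 0], [5, 0.5, 0, 0, 0], [5, 0.5, 0, 0, 0]]], "newtons": 80}}

```text
t: 23.65
tool_pos: [0.5174, -0.1176, 0.0316]
tool_rot: [-2.13, -2.308, 0.001]
contact_force: [-0.5, -0.0, 0.3]
opening: 0.0498
grip_force: 0.6
```

```bash
python3 -c "
from logs import *
go(*W(0,.0385,.031),94.5);print(where(),ctrl.get_obs()['grip_force'])"
```

```text
t 23.65 p [ 0.5174 -0.1176  0.0316] psi 94.59 F [-0.5 -0.   0.3] op 0.0498 -> cm [-0.04 -0.1   0.06] turn 0.09
(np.float64(0.001), np.float64(0.0389), np.float64(0.0316)) 0.6277695251628757
```

Emit:
{"op": "servo_tool", "data": {"increments": [[[6.5, 0, 0, 0, 0], [6.5, 0, 0, 0, 0], [6.5, -0.3, 0, 0.4, 0], [6.5, -0.3, 0, 0.4, 0], [5.4, -0.3, 0, 0.4, 0]]]}}

```text
t: 24.15
tool_pos: [0.5179, -0.1208, 0.0278]
tool_rot: [-2.131, -2.307, -0.0]
contact_force: [-1.1, 0.5, 3.2]
opening: 0.0551
grip_force: 51.1
```

Emit:
{"op": "servo_tool", "data": {"increments": [[[5.2, 0, 0, 0, 0], [5.2, 0, 0, 0, 0], [5.2, 0, 0, 0, 0]]]}}

```text
t: 24.45
tool_pos: [0.5183, -0.1208, 0.0283]
tool_rot: [2.131, 2.308, 0.0]
contact_force: [-1.9, 1.9, 2.7]
opening: 0.0539
grip_force: 83.4
```

```bash
python3 -c "
from logs import *
go(*W(0,.036,.031),94.5);print(where(),ctrl.get_obs()['grip_force'])"
```

```text
t 24.45 p [ 0.5183 -0.1208  0.0283] psi 94.59 F [-1.9  1.9  2.7] op 0.0539 -> cm [ 0.03 -0.16 -0.27] turn 0.09
(np.float64(0.0016), np.float64(0.0357), np.float64(0.0283)) 83.41001361608505
```

Emit:
{"op": "servo_tool", "data": {"increments": [[[5, 0, 0, -0.4, 0], [5, 0, 0, -0.8, 0], [5, 0, 0, -1.2, 0], [5, -0.4, 0, -1.2, 0], [5, -0.8, 0, -1.2, 0]]]}}

```text
t: 24.95
tool_pos: [0.5191, -0.1277, 0.041]
tool_rot: [-2.13, -2.306, -0.005]
contact_force: [-3.3, 14.5, 10.5]
opening: 0.054
grip_force: 85.1
```

```bash
python3 -c "
from logs import *
go(*W(0,.022,.040),94.5);print(where(),ctrl.get_obs()['grip_force'],ctrl.get_obs()['wrist_torque'])"
```

```text
t 24.95 p [ 0.5191 -0.1277  0.041 ] psi 94.55 F [-3.3 14.5 10.5] op 0.054 -> cm [-0.67 -0.19  0.09] turn 0.05
(np.float64(0.0019), np.float64(0.0287), np.float64(0.041)) 85.07232494652271 [ 1.37410652  0.49488931 -0.04424265]
```

The grip has taken base3, not log 1. In robot coordinates the case lies about 5 mm further toward the hinge than I assumed. Base3, now raised 12 mm, has pushed log 1 nearly to the crest by geometry (y about 3 mm), so a little more lift should roll log 1 into seat a, and then I set base3 back.

Emit:
{"op": "servo_tool", "data": {"increments": [[[5, 0, 0, -0.2, 0], [5, -0.1, 0, -0.4, 0], [5, -0.2, 0, -0.6, 0], [5, -0.2, 0, -0.8, 0], [5, -0.2, 0, -0.8, 0]]]}}

```text
t: 25.45
tool_pos: [0.518, -0.1297, 0.0472]
tool_rot: [-2.129, -2.306, -0.001]
contact_force: [-1.8, 5.6, 0.7]
opening: 0.0536
grip_force: 84.0
```

```bash
sed -i 's/-.1565,0/-.1620,0/' logs.py; python3 -c "
from logs import *
go(*W(0,.0412,.0283),94.5);print(where(),ctrl.get_obs()['grip_force'],ctrl.get_obs()['wrist_torque'])"
```

```text
t 25.45 p [ 0.518  -0.1297  0.0472] psi 94.58 F [-1.8  5.6  0.7] op 0.0536 -> cm [ 0.89 -0.1   1.9 ] turn 0.08
(np.float64(0.001), np.float64(0.0323), np.float64(0.0472)) 83.99336457252502 [ 0.34490812  0.13120062 -0.06607677]
```

Emit:
{"op": "servo_tool", "data": {"increments": [[[5, 0.4, 0, 0, 0], [5, 0.9, 0, 0.1, 0], [5, 0.9, -0.1, 0.8, 0], [5, 0.9, -0.1, 1.4, 0], [5, 0.9, -0.1, 1.7, 0]]]}}

```text
t: 25.95
tool_pos: [0.5164, -0.1218, 0.0297]
tool_rot: [-2.13, -2.307, 0.001]
contact_force: [0.3, 0.6, -0.1]
opening: 0.0542
grip_force: 84.1
```

Emit:
{"op": "servo_tool", "data": {"increments": [[[5, 0, 0, 0.2, 0], [5, 0, 0, 0.2, 0], [6.5, 0, 0, 0.2, 0], [8.5, 0, 0, 0.1, 0], [8.5, 0, 0, -2, 0]]]}}

```text
t: 26.45
tool_pos: [0.5149, -0.1212, 0.0483]
tool_rot: [-2.127, -2.304, 0.003]
contact_force: [0.1, 0.8, -0.1]
opening: 0.0845
grip_force: 0.0
```

```bash
python3 -c "
from logs import *
go(.5841,.2853,.105,63.2);print(where())"
```

```text
t 26.45 p [ 0.5149 -0.1212  0.0483] psi 94.58 F [ 0.1  0.8 -0.1] op 0.0845 -> cm [39.98 10.12 -5.62] turn 31.38
(np.float64(-0.0014), np.float64(0.0411), np.float64(0.0483))
```

Emit:
{"op": "servo_tool", "data": {"increments": [[[8.5, 2, 0, -5, 0], [8.5, 39.9, 10, -6, 31.4], [8.5, 39.9, 10, -6, 31.4], [8.5, 39.9, 10, -6, 31.4], [8.5, 39.9, 10, -6, 31.4]]]}}

```text
t: 26.95
tool_pos: [0.5486, 0.0765, 0.1042]
tool_rot: [2.673, 1.649, 0.002]
contact_force: [0.9, -0.0, -0.8]
opening: 0.0848
grip_force: 0.0
```

```bash
python3 -c "
from logs import *
go(.5832,.2835,.108,63.2)"
```

```text
t 26.95 p [0.5486 0.0765 0.1042] psi 63.36 F [ 0.9 -0.  -0.8] op 0.0848 -> cm [20.05 -6.19 -0.38] turn 0.16
```

Emit:
{"op": "servo_tool", "data": {"increments": [[[8.5, 5, -3, 0, 0], [8.5, 10, -6, 0, 0], [8.5, 15, -6, 0, 0], [8.5, 19.6, -6, 0, 0], [8.5, 19.6, -6, 0, 0]]]}}

```text
t: 27.45
tool_pos: [0.5823, 0.2816, 0.1039]
tool_rot: [-2.665, -1.663, -0.004]
contact_force: [-0.3, -0.2, 0.7]
opening: 0.0848
grip_force: 0.0
```

```bash
cat > case.py <<'E'
import io,contextlib
with contextlib.redirect_stdout(io.StringIO()):
    from prof import *
np.set_printoptions(linewidth=250)
go(.5832,.2835,.012,63.2)
for n,cc,im in(("side",s,J),("top",c,I)):
    ys,xs,r=rect(cc,im,.06);print(n,"\n     ",(ys*1000).round().astype(int))
    for x,row in zip(xs,r[...,0]): print(f"{x*1000:5.0f}",row)
E
sed -i 's/O=/O0=/; ' /dev/null; python3 case.py
```

```text
t 27.55 p [0.5815 0.2787 0.1035] psi 63.86 F [ 0.1 -1.3  1.1] op 0.085 -> cm [ 0.5  -0.06  9.15] turn 0.66
side 
      [-60 -56 -52 -48 -44 -40 -36 -32 -28 -24 -20 -16 -12  -8  -4   0   4   8  12  16  20  24  28  32  36  40  44  48  52  56  60  64  68]
   44 [124 122 122 123 125 125 125 125 126 129 130 126 125 125 126 127 129 129 129 128 127 126 126 128 137 150 165 172 175 175 175 176 184]
   36 [122 124 125 124 125 128 130 130 130 134 136 128 120 124 133 150 168 181 182 184 185 177 163 155 161 173 178 180 180 180 174 165 173]
   28 [123 124 126 127 127 129 133 135 137 137 134 122 115 117 132 158 185 201 203 202 205 206 201 187 174 168 168 168 168 168 161 151 156]
   20 [123 124 125 126 126 126 128 131 134 140 144 137 126 120 127 149 178 197 202 203 206 209 203 191 175 159 150 165 185 187 174 161 166]
   12 [124 125 125 126 124 119 105  84  85 115 158 181 187 172 147 150 171 190 198 201 205 208 206 195 179 162 147 147 168 187 198 203 195]
    4 [125 126 126 126 125 117  92  59  58 106 153 183 194 182 158 151 167 187 197 200 203 208 208 199 184 166 148 144 161 182 198 207 205]
   -4 [
[... 2005 characters left out ...]
188 144 115  99 107 133 139 139 160 181 197 208 207 206 199 179 174 195 205 169 145 203 226]
  -20 [143 143 148 158 163 152 150 173 189 200 206 174 131 105 111 133 138 137 154 176 192 206 208 207 203 185 174 195 207 176 139 194 223]
  -28 [144 112  57  75 157 181 165 188 203 207 213 217 208 196 191 198 200 189 185 191 191 187 177 173 172 168 167 176 185 174 168 211 228]
  -36 [141 112  53  77 181 208 181 191 206 209 209 209 213 216 217 218 219 219 220 220 214 186 167 166 166 166 166 166 166 166 171 211 227]
  -44 [140 117  76  95 179 198 177 195 208 209 210 209 209 209 209 209 210 211 213 216 215 190 170 168 169 170 172 172 173 174 182 215 225]sed: couldn't edit /dev/null: not a regular file
```

Log 1 is now square in seat b and never passed the crest. Turns are short, so I plan several calls at once and repeat the base3 lift with more travel.

```bash
cat > plan.py <<'E'
from logs import *
def plan(wps,start=None):
    o=ctrl.get_obs();R=cv2.Rodrigues(o["tool_rot"])[0]
    cur=np.array([*o["tool_pos"],np.degrees(np.arctan2(R[1,0],R[0,0]))]) if start is None else np.array(start,float)
    print("start",cur.round(4),"t",round(o["t"],2),"grip",round(o["grip_force"],1),round(o["opening"],4),"F",o["contact_force"].round(1))
    rows=[]
    for *p,op,n in wps:
        p=np.array(p,float)
        for i in range(1,n+1): rows.append((cur+(p-cur)*i/n,op))
        cur=p
    base=np.array([*o["tool_pos"],np.degrees(np.arctan2(R[1,0],R[0,0]))]) if start is None else np.array(start,float)
    for k in range(0,len(rows),5):
        a=np.radians(base[3]);tx=np.array([np.cos(a),np.sin(a),0]);ty=np.array([np.sin(a),-np.cos(a),0])
        out=[]
        for r,op in rows[k:k+5]:
            d=(r-base)[:3]*100;out.append([op,*[round(float(v),1) for v in(d@tx,d@ty,-d[2])],round(float(base[3]-r[3]),1)])
        print(out)
        b=out[-1];base=np.array([*(base[:3]+(b[1]*tx+b[2]*ty-b[3]*np.array([0,0,1]))/100),base[3]-b[4]])
    print("end",base.round(4))
E
python3 - <<'E'
from plan import *
plan([(.5175,-.1205,.1035,94.5,8.5,12),(.5175,-.1205,.0283,94.5,8.5,3),(.5175,-.1205,.0283,94.5,5,5)])
E
```

```text
start [ 0.5815  0.2787  0.1035 63.8555] t 27.55 grip 0.0 0.085 F [ 0.1 -1.3  1.1]
[[8.5, -3.2, 1.0, 0.0, -2.6], [8.5, -6.4, 2.0, 0.0, -5.1], [8.5, -9.7, 3.0, 0.0, -7.7], [8.5, -12.9, 3.9, 0.0, -10.2], [8.5, -16.1, 4.9, 0.0, -12.8]]
[[8.5, -3.4, 0.3, 0.0, -2.5], [8.5, -6.7, 0.5, 0.0, -5.1], [8.5, -10.1, 0.8, 0.0, -7.6], [8.5, -13.5, 1.0, 0.0, -10.2], [8.5, -16.8, 1.3, 0.0, -12.7]]
[[8.5, -3.3, -0.5, 0.0, -2.6], [8.5, -6.7, -1.0, 0.0, -5.1], [8.5, -6.7, -1.0, 2.5, -5.1], [8.5, -6.7, -1.0, 5.0, -5.1], [8.5, -6.7, -1.0, 7.5, -5.1]]
[[5, 0.0, -0.0, 0.0, -0.0], [5, 0.0, -0.0, 0.0, -0.0], [5, 0.0, -0.0, 0.0, -0.0], [5, 0.0, -0.0, 0.0, -0.0], [5, 0.0, -0.0, 0.0, -0.0]]
end [ 5.17700e-01 -1.20700e-01  2.85000e-02  9.44555e+01]
```

Emit:
{"op": "servo_tool", "data": {"increments": [[[8.5, -3.2, 1.0, 0, -2.6], [8.5, -6.4, 2.0, 0, -5.1], [8.5, -9.7, 3.0, 0, -7.7], [8.5, -12.9, 3.9, 0, -10.2], [8.5, -16.1, 4.9, 0, -12.8]]]}}

```text
t: 28.05
tool_pos: [0.5526, 0.1084, 0.1035]
tool_rot: [2.467, 1.945, -0.001]
contact_force: [1.0, -0.2, 0.0]
opening: 0.0848
grip_force: 0.0
```

Emit:
{"op": "servo_tool", "data": {"increments": [[[8.5, -3.4, 0.3, 0, -2.5], [8.5, -6.7, 0.5, 0, -5.1], [8.5, -10.1, 0.8, 0, -7.6], [8.5, -13.5, 1.0, 0, -10.2], [8.5, -16.8, 1.3, 0, -12.7]]]}}

```text
t: 28.55
tool_pos: [0.5255, -0.0578, 0.1035]
tool_rot: [2.237, 2.206, -0.001]
contact_force: [-0.2, 0.6, 0.1]
opening: 0.085
grip_force: 0.0
```

Emit:
{"op": "servo_tool", "data": {"increments": [[[8.5, -3.3, -0.5, 0, -2.6], [8.5, -6.7, -1.0, 0, -5.1], [8.5, -6.7, -1.0, 0, -5.1], [8.5, -6.7, -1.0, 3, -5.1], [8.5, -6.7, -1.0, 4, -5.1]]]}}

```text
t: 29.05
tool_pos: [0.5138, -0.1219, 0.0612]
tool_rot: [-2.136, -2.298, 0.002]
contact_force: [0.4, 0.7, -0.5]
opening: 0.0847
grip_force: 0.0
```

```bash
python3 - <<'E'
from plan import *
plan([(.5175,-.1210,.025,94.5,8.5,3),(.5175,-.1210,.025,94.5,5,2)])
E
```

```text
start [ 5.13800e-01 -1.21900e-01  6.12000e-02  9.41934e+01] t 29.05 grip 0.0 0.0847 F [ 0.4  0.7 -0.5]
[[8.5, 0.0, 0.1, 1.2, -0.1], [8.5, 0.0, 0.3, 2.4, -0.2], [8.5, 0.1, 0.4, 3.6, -0.3], [5, 0.1, 0.4, 3.6, -0.3], [5, 0.1, 0.4, 3.6, -0.3]]
end [ 5.17700e-01 -1.20600e-01  2.52000e-02  9.44934e+01]
```

Emit:
{"op": "servo_tool", "data": {"increments": [[[8.5, 0, 0.2, 2, -0.3], [8.5, 0.1, 0.4, 3.6, -0.3], [5, 0.1, 0.4, 3.6, -0.3], [5, 0.1, 0.4, 3.6, -0.3], [5, 0.1, 0.4, 3.6, -0.3]]], "newtons": 80}}

```text
t: 29.55
tool_pos: [0.5208, -0.121, 0.0289]
tool_rot: [2.129, 2.308, 0.001]
contact_force: [0.1, -0.1, 0.1]
opening: 0.0545
grip_force: 83.8
```

Emit:
{"op": "servo_tool", "data": {"increments": [[[5, 0, 0, -0.4, 0], [5, -0.1, 0, -0.9, 0], [5, -0.2, 0, -1.3, 0], [5, -0.4, 0, -1.7, 0], [5, -0.6, 0, -2.0, 0]]]}}

```text
t: 30.05
tool_pos: [0.5211, -0.127, 0.0484]
tool_rot: [2.13, 2.308, 0.0]
contact_force: [0.3, 0.1, -0.0]
opening: 0.0549
grip_force: 83.9
```

Emit:
{"op": "servo_tool", "data": {"increments": [[[5, -0.2, 0, -0.3, 0], [5, -0.5, 0, -0.6, 0], [5, -0.8, 0, -0.8, 0], [5, -0.8, 0, -0.8, 0]]]}}

```text
t: 30.45
tool_pos: [0.5221, -0.1353, 0.0565]
tool_rot: [2.129, 2.308, 0.0]
contact_force: [-0.6, 0.3, 2.2]
opening: 0.0542
grip_force: 83.9
```

```bash
python3 - <<'E'
from plan import *
s=cam("side");g=s[0]["img"];print(where())
old=cv2.imread("pics/x6s.png")[...,::-1]
# base1/seat-a zone: ridge of a log at a (y=-18,z75) vs before
np.set_printoptions(linewidth=200)
for x in(.012,0,-.012,-.024):
    P=[proj(s,(np.array([.5195,-.159,0])+x*ex+y*ey+[0,0,.06])).round().astype(int) for y in np.arange(-.06,.04,.005)]
    print(x,[int(g[p[1],p[0],0]) for p in P],[int(old[p[1],p[0],0]) for p in P])
plan([(.5175,-.121,.025,94.5,5,1)])
E
```

```text
(np.float64(0.0046), np.float64(0.0264), np.float64(0.0564))
0.012 [36, 32, 29, 32, 36, 36, 53, 117, 191, 197, 180, 155, 135, 137, 163, 188, 202, 204, 194, 183] [126, 126, 126, 126, 113, 69, 70, 147, 152, 144, 136, 169, 191, 207, 211, 203, 195, 184, 164, 153]
0 [34, 34, 34, 34, 35, 35, 31, 32, 83, 124, 132, 128, 124, 144, 169, 190, 203, 206, 199, 189] [126, 126, 127, 126, 113, 55, 54, 138, 180, 154, 136, 158, 180, 199, 213, 208, 200, 195, 179, 160]
-0.012 [27, 28, 28, 31, 34, 34, 47, 68, 28, 30, 32, 42, 101, 126, 129, 163, 199, 206, 199, 188] [127, 128, 145, 184, 204, 197, 160, 149, 179, 183, 151, 135, 157, 171, 181, 200, 195, 191, 186, 169]
-0.024 [119, 120, 117, 117, 113, 75, 41, 85, 119, 121, 113, 106, 70, 67, 82, 103, 117, 125, 128, 146] [202, 209, 207, 206, 198, 131, 66, 110, 163, 190, 184, 145, 132, 135, 135, 133, 137, 139, 136, 134]
start [ 5.22000e-01 -1.35300e-01  5.64000e-02  9.46042e+01] t 30.5 grip 83.9 0.0542 F [-0.4  0.7  2.7]
[[5, 1.5, -0.3, 3.1, 0.1]]
end [ 5.17800e-01 -1.20600e-01  2.54000e-02  9.45042e+01]
```

Forces stayed near zero along the arc and the opening is 54 mm, so the tall pads have base3 and log 1 both. I set them back down, regrip higher to take log 1 alone, and carry it over.

Emit:
{"op": "servo_tool", "data": {"increments": [[[5, 0.3, 0, 0.2, 0], [5, 0.8, 0, 0.8, 0], [5, 1.2, 0, 1.5, 0], [5, 1.4, 0, 2.4, 0], [5, 1.4, 0, 2.8, 0]]]}}

```text
t: 31.0
tool_pos: [0.5196, -0.1212, 0.0277]
tool_rot: [-2.127, -2.31, 0.005]
contact_force: [-11.9, 0.4, 25.3]
opening: 0.0544
grip_force: 87.0
```

Emit:
{"op": "servo_tool", "data": {"increments": [[[6.5, 0, 0, 0, 0], [6.5, 0, 0, 0, 0], [6.5, -0.2, 0, -0.5, 0], [6.5, -0.2, 0, -0.5, 0], [5.2, -0.2, 0, -0.5, 0]]], "newtons": 60}}

```text
t: 31.5
tool_pos: [0.5208, -0.1231, 0.0334]
tool_rot: [2.13, 2.308, 0.0]
contact_force: [-1.4, 0.6, 3.9]
opening: 0.0545
grip_force: 62.3
```

Emit:
{"op": "servo_tool", "data": {"increments": [[[5.2, 0, 0, 0, 0], [5.2, 0, 0, 0, 0], [5.2, 0, 0, 0, 0]]]}}

```text
t: 31.8
tool_pos: [0.5208, -0.123, 0.0334]
tool_rot: [2.13, 2.308, 0.0]
contact_force: [-1.5, -0.5, 5.4]
opening: 0.0551
grip_force: 63.0
```

```bash
python3 - <<'E'
from plan import *
print(where())
plan([(*W(0,.039,.041)[:3],94.5,5,2),(*W(0,.0215,.041),94.5,5,3)])
E
```

```text
(np.float64(0.0044), np.float64(0.0388), np.float64(0.0334))
start [ 5.20800e-01 -1.23000e-01  3.34000e-02  9.46134e+01] t 31.8 grip 63.0 0.0551 F [-1.5 -0.5  5.4]
[[5, 0.0, -0.2, -0.4, 0.1], [5, 0.0, -0.4, -0.8, 0.1], [5, -0.6, -0.4, -0.8, 0.1], [5, -1.1, -0.4, -0.8, 0.1], [5, -1.7, -0.4, -0.8, 0.1]]
end [ 5.18200e-01 -1.40200e-01  4.14000e-02  9.45134e+01]
```

Emit:
{"op": "servo_tool", "data": {"increments": [[[5, 0, -0.1, -0.5, 0], [5, 0, -0.2, -0.9, 0], [5, -0.6, -0.2, -0.9, 0], [5, -1.1, -0.2, -0.9, 0], [5, -1.7, -0.2, -0.9, 0]]]}}

```text
t: 32.3
tool_pos: [0.52, -0.1392, 0.0418]
tool_rot: [-2.129, -2.309, -0.002]
contact_force: [-0.5, 8.1, 4.2]
opening: 0.0545
grip_force: 63.1
```

Emit:
{"op": "servo_tool", "data": {"increments": [[[5, -0.2, 0, 0, 0], [5, -0.4, 0, 0, 0], [5, -0.4, 0, 0, 0]]]}}

```text
t: 32.6
tool_pos: [0.5203, -0.1435, 0.0416]
tool_rot: [-2.13, -2.309, -0.002]
contact_force: [0.7, 4.8, 0.4]
opening: 0.055
grip_force: 63.1
```

```bash
python3 - <<'E'
from plan import *
o=ctrl.get_obs();print(where(),o["contact_force"].round(1),o["grip_force"],o["opening"],o["wrist_torque"].round(2))
E
```

```text
(np.float64(0.0023), np.float64(0.0183), np.float64(0.0416)) [0.7 4.8 0.4] 63.11363697052002 0.05496611234755037 [-0.02 -0.06  0.06]
```

Emit:
{"op": "servo_tool", "data": {"increments": [[[5, 0.1, 0, 0.2, 0], [5, 0.1, 0, 0.4, 0], [5, 0.1, 0, 0.4, 0]]]}}

```text
t: 32.9
tool_pos: [0.5202, -0.1435, 0.0385]
tool_rot: [2.13, 2.309, -0.001]
contact_force: [-2.6, 0.5, 7.5]
opening: 0.0546
grip_force: 63.9
```

```bash
python3 - <<'E'
from plan import *
o=ctrl.get_obs();print(where(),o["contact_force"].round(1),o["grip_force"],o["opening"],o["wrist_torque"].round(2))
s=cam("side");g=cv2.cvtColor(s[0]["img"],cv2.COLOR_RGB2GRAY)
O2=np.array([.5205,-.159,0])
# lid free edge near -x corner: print edge location along a line through corner for angle estimate
for x in(-.06,-.045,.06):
    for th in range(56,74,2):
        a=np.radians(th);p=O2+x*ex+(-.096+.163*np.cos(a))*ey+[0,0,.052+.163*np.sin(a)];u=proj(s,p).round().astype(int);print(th,int(g[u[1],u[0]]),end=" ")
    print()
E
```

```text
(np.float64(0.0022), np.float64(0.0183), np.float64(0.0385)) [-2.6  0.5  7.5] 63.94609451293945 0.05460763902358879 [ 0.01  0.49 -0.03]
56 152 58 154 60 121 62 102 64 129 66 172 68 96 70 90 72 90 
56 122 58 143 60 146 62 108 64 139 66 180 68 90 70 84 72 84 
56 96 58 54 60 108 62 89 64 57 66 63 68 59 70 61 72 46
```

Emit:
{"op": "servo_tool", "data": {"increments": [[[5, -0.3, 0, -0.2, 0], [6.5, -0.5, 0, -0.2, 0], [8.5, -0.4, 0, -0.2, 0], [8.5, 0, 0, -0.2, 0], [8.5, 1, 0, -3, 0]]]}}

```text
t: 33.45
tool_pos: [0.5158, -0.132, 0.0635]
tool_rot: [-2.126, -2.302, 0.005]
contact_force: [0.0, 0.8, -0.5]
opening: 0.0848
grip_force: 0.0
```

Emit:
{"op": "servo_tool", "data": {"increments": [[[8.5, 3, 0, -3, 0], [8.5, 6, 0, -4, 0], [8.5, 6, 0, -4, 0]]]}}

```text
t: 33.75
tool_pos: [0.5155, -0.0711, 0.1098]
tool_rot: [2.125, 2.31, 0.004]
contact_force: [0.2, -0.0, 0.3]
opening: 0.0851
grip_force: 0.0
```

```bash
python3 - <<'E'
from plan import *
print(where())
plan([(.5832,.2830,.1035,63.2,8.5,11),(.5832,.2830,.012,63.2,8.5,4),(.5832,.2830,.012,63.2,5,5)])
E
```

```text
(np.float64(0.0031), np.float64(0.0909), np.float64(0.1098))
start [ 5.15500e-01 -7.11000e-02  1.09800e-01  9.47832e+01] t 33.75 grip 0.0 0.0851 F [ 0.2 -0.   0.3]
[[8.5, 3.2, 0.9, 0.1, 2.9], [8.5, 6.3, 1.8, 0.1, 5.7], [8.5, 9.5, 2.6, 0.2, 8.6], [8.5, 12.6, 3.5, 0.2, 11.5], [8.5, 15.8, 4.4, 0.3, 14.4]]
[[8.5, 3.3, 0.1, 0.0, 2.8], [8.5, 6.5, 0.2, 0.1, 5.7], [8.5, 9.8, 0.2, 0.2, 8.6], [8.5, 13.1, 0.3, 0.2, 11.4], [8.5, 16.4, 0.4, 0.3, 14.3]]
[[8.5, 3.2, -0.8, 0.0, 2.9], [8.5, 3.2, -0.8, 2.3, 2.9], [8.5, 3.2, -0.8, 4.6, 2.9], [8.5, 3.2, -0.8, 6.9, 2.9], [8.5, 3.2, -0.8, 9.2, 2.9]]
[[5, -0.0, 0.0, -0.0, -0.0], [5, -0.0, 0.0, -0.0, -0.0], [5, -0.0, 0.0, -0.0, -0.0], [5, -0.0, 0.0, -0.0, -0.0], [5, -0.0, 0.0, -0.0, -0.0]]
end [5.83200e-01 2.83500e-01 1.18000e-02 6.31832e+01]
```

Emit:
{"op": "servo_tool", "data": {"increments": [[[8.5, 3.2, 0.9, 0.1, 2.9], [8.5, 6.3, 1.8, 0.1, 5.7], [8.5, 9.5, 2.6, 0.2, 8.5], [8.5, 12.6, 3.5, 0.2, 11.4], [8.5, 15.8, 4.4, 0.3, 14.4]]]}}

```text
t: 34.25
tool_pos: [0.5454, 0.0885, 0.1037]
tool_rot: [-2.405, -2.021, 0.002]
contact_force: [0.0, -0.2, 0.6]
opening: 0.0848
grip_force: 0.0
```

Emit:
{"op": "servo_tool", "data": {"increments": [[[8.5, 3.3, 0.1, 0, 2.8], [8.5, 6.5, 0.2, 0.1, 5.7], [8.5, 9.8, 0.2, 0.2, 8.5], [8.5, 13.1, 0.3, 0.2, 11.4], [8.5, 16.4, 0.4, 0.3, 14.3]]]}}

```text
t: 34.75
tool_pos: [0.5774, 0.2494, 0.1004]
tool_rot: [2.638, 1.706, -0.002]
contact_force: [0.1, -0.5, 0.1]
opening: 0.0853
grip_force: 0.0
```

Emit:
{"op": "servo_tool", "data": {"increments": [[[8.5, 3.2, -0.8, 0, 2.9], [8.5, 3.2, -0.8, 2.3, 2.9], [8.5, 3.2, -0.8, 4.6, 2.9], [8.5, 3.2, -0.8, 6.9, 2.9], [8.5, 3.2, -0.8, 8.5, 2.9]]]}}

```text
t: 35.25
tool_pos: [0.5819, 0.2803, 0.0135]
tool_rot: [-2.678, -1.641, 0.006]
contact_force: [-0.6, -0.6, 0.1]
opening: 0.0848
grip_force: 0.0
```

Emit:
{"op": "servo_tool", "data": {"increments": [[[8.5, 0, 0, 0, 0], [5.2, 0, 0, 0, 0], [5.2, 0, 0, 0, 0], [5.2, 0, 0, 0, 0], [5.2, 0, 0, 0, 0]]], "newtons": 60}}

```text
t: 35.75
tool_pos: [0.5845, 0.2816, 0.0186]
tool_rot: [2.677, 1.641, 0.005]
contact_force: [-0.5, -1.5, 4.7]
opening: 0.0553
grip_force: 64.1
```

```bash
sed -i 's/-.1620,0/-.1590,0/' logs.py; python3 case.py; python3 - <<'E'
from plan import *
import logs
E0=np.array([.5195,-.162,0])
def V(x,y,z): return (E0+x*ex+y*ey+np.array([0,0,z])).tolist()
p=ctrl.get_obs()["tool_pos"]
plan([(p[0],p[1],.10,63.2,5.2,3),(*V(.0025,.055,.10),94.5,5.2,12),(*V(.0025,.0285,.075),94.5,5.2,2),(*V(.0025,.0285,.036),94.5,5.2,3)])
E
```

```text
t 35.85 p [0.5846 0.2816 0.0187] psi 63.02 F [-0.7 -0.7  7. ] op 0.0552 -> cm [ 0.11 -0.21  0.66] turn -0.18
side 
      [-60 -56 -52 -48 -44 -40 -36 -32 -28 -24 -20 -16 -12  -8  -4   0   4   8  12  16  20  24  28  32  36  40  44  48  52  56  60  64  68]
   44 [124 122 124 125 126 126 126 126 128 130 128 125 126 126 126 126 125 126 126 126 126 126 125 125 126 126 126 126 126 126 126 131 142]
   36 [124 125 124 124 124 126 128 129 129 129 128 124 123 125 128 129 130 130 129 129 130 130 130 130 130 130 130 130 131 131 131 133 141]
   28 [125 126 127 127 127 129 131 132 131 128 125 125 123 120 120 123 128 133 136 135 134 135 134 134 133 135 134 134 135 134 133 137 146]
   20 [125 126 127 126 125 126 130 133 132 129 126 125 122 120 116 110 106 113 130 140 141 142 144 146 146 145 143 140 139 140 142 146 154]
   12 [126 126 127 126 124 125 129 133 133 130 127 125 121 118 115 110 104 103 115 127 134 136 133 128 125 126 130 133 133 136 142 154 179]
    4 [126 127 127 125 124 125 129 133 134 130 128 127 123 118 115 111 105 104 114 127 133 136 133 128 121 117 120 133 150 173 190 195 203]
   -4
[... 2726 characters left out ...]
ip 64.2 0.0552 F [-0.7 -0.7  7. ]
[[5.2, 0.0, 0.0, -2.7, -0.1], [5.2, 0.0, 0.0, -5.4, -0.1], [5.2, 0.0, 0.0, -8.1, -0.2], [5.2, -3.1, 1.0, -8.1, -2.8], [5.2, -6.3, 1.9, -8.1, -5.4]]
[[5.2, -3.2, 0.7, -0.0, -2.6], [5.2, -6.4, 1.4, -0.0, -5.2], [5.2, -9.6, 2.1, -0.0, -7.8], [5.2, -12.8, 2.7, -0.0, -10.4], [5.2, -16.1, 3.4, -0.0, -13.0]]
[[5.2, -3.2, -0.1, -0.0, -2.6], [5.2, -6.5, -0.1, -0.0, -5.3], [5.2, -9.8, -0.2, -0.0, -7.9], [5.2, -13.1, -0.3, -0.0, -10.5], [5.2, -16.4, -0.3, -0.0, -13.1]]
[[5.2, -1.3, -0.0, 1.2, 0.0], [5.2, -2.6, -0.0, 2.5, 0.0], [5.2, -2.6, -0.0, 3.8, 0.0], [5.2, -2.6, -0.0, 5.1, 0.0], [5.2, -2.6, -0.0, 6.4, 0.0]]
end [ 5.19900e-01 -1.33000e-01  3.57000e-02  9.45206e+01]
```

Log 1 now lies in seat a: the gap on that side is covered and gap b is open. I carry log A to seat b.

Emit:
{"op": "servo_tool", "data": {"increments": [[[5.2, 0, 0, -2.7, 0], [5.2, 0, 0, -5.4, 0], [5.2, 0, 0, -8.1, 0], [5.2, -3.1, 1.0, -8.1, -2.8], [5.2, -6.3, 1.9, -8.1, -5.4]]]}}

```text
t: 36.35
tool_pos: [0.5722, 0.2168, 0.0992]
tool_rot: [2.594, 1.771, 0.005]
contact_force: [0.3, -1.0, -1.2]
opening: 0.055
grip_force: 63.7
```

Emit:
{"op": "servo_tool", "data": {"increments": [[[5.2, -3.2, 0.7, 0, -2.6], [5.2, -6.4, 1.4, 0, -5.2], [5.2, -9.6, 2.1, 0, -7.8], [5.2, -12.8, 2.7, 0, -10.4], [5.2, -16.1, 3.4, 0, -13]]]}}

```text
t: 36.85
tool_pos: [0.5432, 0.0534, 0.0974]
tool_rot: [-2.379, -2.051, -0.0]
contact_force: [-0.4, 0.3, -0.0]
opening: 0.055
grip_force: 63.6
```

Emit:
{"op": "servo_tool", "data": {"increments": [[[5.2, -3.2, -0.1, 0, -2.6], [5.2, -6.5, -0.1, 0, -5.3], [5.2, -9.8, -0.2, 0, -7.9], [5.2, -13.1, -0.3, 0, -10.5], [5.2, -16.4, -0.3, 0, -13.1]]]}}

```text
t: 37.35
tool_pos: [0.5158, -0.1083, 0.0975]
tool_rot: [-2.13, -2.309, -0.0]
contact_force: [0.7, -0.1, -0.3]
opening: 0.0548
grip_force: 63.6
```

Emit:
{"op": "servo_tool", "data": {"increments": [[[5.2, -1.3, 0, 1.2, 0], [5.2, -2.6, 0, 2.5, 0], [5.2, -2.6, 0, 4, 0], [5.2, -2.6, 0, 5.5, 0], [5.2, -2.6, 0, 5.8, 0]]]}}

```text
t: 37.85
tool_pos: [0.5163, -0.1313, 0.036]
tool_rot: [-2.127, -2.304, 0.003]
contact_force: [0.1, 0.6, -0.3]
opening: 0.0553
grip_force: 63.6
```

```bash
python3 - <<'E'
from plan import *
E0=np.array([.5195,-.162,0])
def V(x,y,z): return (E0+x*ex+y*ey+np.array([0,0,z])).tolist()
p=ctrl.get_obs()["tool_pos"];print((p-E0)@ex,(p-E0)@ey)
plan([(*V(.0025,.0285,.034),94.5,5.2,2)])
E
```

```text
-0.000800532101357802 0.030850749727301802
start [ 5.16300e-01 -1.31300e-01  3.60000e-02  9.45742e+01] t 37.85 grip 63.6 0.0553 F [ 0.1  0.6 -0.3]
[[5.2, -0.1, 0.2, 0.1, 0.0], [5.2, -0.2, 0.3, 0.2, 0.1]]
end [ 5.19400e-01 -1.33100e-01  3.40000e-02  9.44742e+01]
```

Emit:
{"op": "servo_tool", "data": {"increments": [[[5.2, -0.2, 0.3, 0, 0], [5.2, -0.2, 0.3, 0.2, 0], [5.2, -0.2, 0.3, 0.3, 0], [6, -0.2, 0.3, 0.3, 0], [7, -0.2, 0.3, 0.3, 0]]]}}

```text
t: 38.35
tool_pos: [0.522, -0.1351, 0.0372]
tool_rot: [2.131, 2.307, 0.001]
contact_force: [-0.0, -0.2, 1.2]
opening: 0.07
grip_force: 0.0
```

Emit:
{"op": "servo_tool", "data": {"increments": [[[8.5, 0, 0, 0, 0], [8.5, 0.3, 0, -3, 0], [8.5, 3, 0, -6, 0], [8.5, 6, 0, -7, 0], [8.5, 6, 0, -7, 0]]]}}

```text
t: 38.85
tool_pos: [0.5183, -0.0734, 0.1094]
tool_rot: [2.126, 2.307, 0.005]
contact_force: [-0.2, -0.3, -0.6]
opening: 0.0848
grip_force: 0.0
```

```bash
python3 - <<'E'
from plan import *
plan([(.4585,.3105,.1035,126.2,8.5,12),(.4585,.3105,.0185,126.2,8.5,3)])
E
```

```text
start [ 5.18300e-01 -7.34000e-02  1.09400e-01  9.46722e+01] t 38.85 grip 0.0 0.0848 F [-0.2 -0.3 -0.6]
[[8.5, 3.2, -0.2, 0.0, -2.6], [8.5, 6.5, -0.5, 0.1, -5.3], [8.5, 9.7, -0.7, 0.1, -7.9], [8.5, 12.9, -0.9, 0.2, -10.5], [8.5, 16.1, -1.2, 0.2, -13.1]]
[[8.5, 3.2, 0.5, 0.1, -2.7], [8.5, 6.4, 1.0, 0.1, -5.3], [8.5, 9.6, 1.5, 0.2, -7.9], [8.5, 12.8, 2.0, 0.2, -10.5], [8.5, 16.0, 2.5, 0.3, -13.2]]
[[8.5, 3.0, 1.3, 0.0, -2.6], [8.5, 6.0, 2.5, 0.1, -5.2], [8.5, 6.0, 2.5, 2.9, -5.2], [8.5, 6.0, 2.5, 5.8, -5.2], [8.5, 6.0, 2.5, 8.6, -5.2]]
end [4.587000e-01 3.104000e-01 1.840000e-02 1.261722e+02]
```

Emit:
{"op": "servo_tool", "data": {"increments": [[[8.5, 3.2, -0.2, 0, -2.6], [8.5, 6.5, -0.5, 0.1, -5.3], [8.5, 9.7, -0.7, 0.1, -7.9], [8.5, 12.9, -0.9, 0.2, -10.5], [8.5, 16.1, -1.2, 0.2, -13.1]]]}}

```text
t: 39.35
tool_pos: [0.4918, 0.085, 0.104]
tool_rot: [-1.853, -2.536, 0.001]
contact_force: [0.6, 1.1, -0.6]
opening: 0.085
grip_force: 0.0
```

Emit:
{"op": "servo_tool", "data": {"increments": [[[8.5, 3.2, 0.5, 0.1, -2.7], [8.5, 6.4, 1.0, 0.1, -5.3], [8.5, 9.6, 1.5, 0.2, -7.9], [8.5, 12.8, 2.0, 0.2, -10.5], [8.5, 16.0, 2.5, 0.3, -13.2]]]}}

```text
t: 39.85
tool_pos: [0.4675, 0.2451, 0.1012]
tool_rot: [1.549, 2.733, -0.001]
contact_force: [0.9, 0.4, -0.5]
opening: 0.0854
grip_force: 0.0
```

Emit:
{"op": "servo_tool", "data": {"increments": [[[8.5, 3.0, 1.3, 0, -2.6], [8.5, 6.0, 2.5, 0.1, -5.2], [8.5, 6.0, 2.5, 2.9, -5.2], [8.5, 6.0, 2.5, 5.8, -5.2], [8.5, 6.0, 2.5, 8.4, -5.2]]]}}

```text
t: 40.35
tool_pos: [0.4581, 0.3084, 0.0159]
tool_rot: [-1.425, -2.8, 0.001]
contact_force: [0.2, 0.5, 0.3]
opening: 0.085
grip_force: 0.0
```

Emit:
{"op": "servo_tool", "data": {"increments": [[[8.5, 0, 0, 0, 0], [5.2, 0, 0, 0, 0], [5.2, 0, 0, 0, 0], [5.2, 0, 0, 0, 0], [5.2, 0, 0, 0, 0]]], "newtons": 70}}

```text
t: 40.85
tool_pos: [0.4602, 0.3094, 0.02]
tool_rot: [1.425, 2.797, 0.005]
contact_force: [0.2, -0.3, 5.6]
opening: 0.0548
grip_force: 73.8
```

```bash
python3 case.py; python3 - <<'E'
from plan import *
E0=np.array([.5195,-.162,0])
def V(x,y,z): return (E0+x*ex+y*ey+np.array([0,0,z])).tolist()
p=ctrl.get_obs()["tool_pos"]
a=np.radians(126.2);print("d_rep",(p[:2]-[.4681,.2971])@[np.cos(a),np.sin(a)])
plan([(p[0],p[1],.12,126.2,5.2,3),(*V(.0035,.055,.12),94.5,5.2,12),(*V(.0035,.027,.10),94.5,5.2,2),(*V(.0035,.027,.073),94.5,5.2,3)])
E
```

```text
t 40.95 p [0.4602 0.3094 0.02  ] psi 126.01 F [ 0.6 -1.   5.9] op 0.0547 -> cm [-9.33  8.42  0.84] turn 62.81
side 
      [-60 -56 -52 -48 -44 -40 -36 -32 -28 -24 -20 -16 -12  -8  -4   0   4   8  12  16  20  24  28  32  36  40  44  48  52  56  60  64  68]
   44 [124 124 123 123 123 122 123 123 123 123 123 123 123 123 123 123 123 123 123 122 122 122 122 121 121 120 121 120 120 120 120 119 119]
   36 [123 123 123 123 123 123 123 123 123 123 123 124 123 123 123 123 123 123 122 122 122 121 121 120 120 119 119 119 118 118 118 117 116]
   28 [123 123 123 123 123 123 123 123 123 123 123 123 122 122 121 121 121 121 121 121 121 120 119 119 119 118 118 117 117 117 116 115 114]
   20 [123 123 122 122 122 122 122 121 121 120 121 121 120 120 120 119 119 119 119 119 118 118 117 118 117 117 117 117 116 115 114 114 113]
   12 [122 122 121 121 121 120 120 120 120 120 119 119 119 118 117 118 117 117 117 117 116 116 115 115 116 115 114 114 113 113 112 111 110]
    4 [120 120 119 119 119 119 119 118 119 118 117 117 117 117 116 116 115 115 115 114 114 114 114 113 113 112 112 111 111 110 110 108 107]
   -
[... 2752 characters left out ...]
.95 grip 74.0 0.0547 F [ 0.6 -1.   5.9]
[[5.2, 0.0, 0.0, -3.3, -0.1], [5.2, 0.0, 0.0, -6.7, -0.1], [5.2, 0.0, 0.0, -10.0, -0.2], [5.2, -3.1, -1.6, -10.0, 2.5], [5.2, -6.2, -3.3, -10.0, 5.1]]
[[5.2, -3.2, -1.4, -0.0, 2.6], [5.2, -6.4, -2.7, -0.0, 5.3], [5.2, -9.7, -4.1, -0.0, 7.9], [5.2, -12.9, -5.5, -0.0, 10.6], [5.2, -16.1, -6.8, -0.0, 13.2]]
[[5.2, -3.5, -0.6, -0.0, 2.6], [5.2, -6.9, -1.2, -0.0, 5.3], [5.2, -10.4, -1.8, -0.0, 7.9], [5.2, -13.8, -2.4, -0.0, 10.6], [5.2, -17.3, -3.0, -0.0, 13.2]]
[[5.2, -1.4, 0.0, 1.0, 0.0], [5.2, -2.8, 0.0, 2.0, 0.0], [5.2, -2.8, 0.0, 2.9, 0.0], [5.2, -2.8, 0.0, 3.8, 0.0], [5.2, -2.8, 0.0, 4.7, 0.0]]
end [ 5.20600e-01 -1.35000e-01  7.30000e-02  9.45123e+01]
```

Emit:
{"op": "servo_tool", "data": {"increments": [[[5.2, 0, 0, -3.3, 0], [5.2, 0, 0, -6.7, 0], [5.2, 0, 0, -10, 0], [5.2, -3.1, -1.6, -10, 2.5], [5.2, -6.2, -3.3, -10, 5.1]]]}}

```text
t: 41.45
tool_pos: [0.4692, 0.2394, 0.1199]
tool_rot: [1.547, 2.731, 0.005]
contact_force: [0.7, -0.9, -0.9]
opening: 0.0545
grip_force: 73.9
```

Emit:
{"op": "servo_tool", "data": {"increments": [[[5.2, -3.2, -1.4, 0, 2.6], [5.2, -6.4, -2.7, 0, 5.3], [5.2, -9.7, -4.1, 0, 7.9], [5.2, -12.9, -5.5, 0, 10.6], [5.2, -16.1, -6.8, 0, 13.2]]]}}

```text
t: 41.95
tool_pos: [0.4924, 0.0647, 0.1178]
tool_rot: [1.855, 2.535, 0.001]
contact_force: [0.4, 0.3, -0.9]
opening: 0.0548
grip_force: 73.8
```

Emit:
{"op": "servo_tool", "data": {"increments": [[[5.2, -3.5, -0.6, 0, 2.6], [5.2, -6.9, -1.2, 0, 5.3], [5.2, -10.4, -1.8, 0, 7.9], [5.2, -13.8, -2.4, 0, 10.6], [5.2, -17.3, -3.0, 0, 13.2]]]}}

```text
t: 42.45
tool_pos: [0.5165, -0.1091, 0.1178]
tool_rot: [2.134, 2.305, 0.001]
contact_force: [0.8, 0.3, 0.2]
opening: 0.0547
grip_force: 73.8
```

Emit:
{"op": "servo_tool", "data": {"increments": [[[5.2, -1.4, 0, 1, 0], [5.2, -2.8, 0, 2, 0], [5.2, -2.8, 0, 3, 0], [5.2, -2.8, 0, 4, 0], [5.2, -2.8, 0, 4.7, 0]]]}}

```text
t: 42.95
tool_pos: [0.5181, -0.1344, 0.0694]
tool_rot: [-2.129, -2.307, 0.001]
contact_force: [-10.3, 1.7, 35.5]
opening: 0.0544
grip_force: 78.4
```

```bash
python3 - <<'E'
from plan import *
E0=np.array([.5195,-.162,0])
def V(x,y,z): return (E0+x*ex+y*ey+np.array([0,0,z])).tolist()
p=ctrl.get_obs()["tool_pos"];print((p-E0)@ex,(p-E0)@ey,ctrl.get_obs()["wrist_torque"])
plan([(*V(.0035,.024,.069),94.5,5.2,3)])
E
```

```text
0.0008065705858880737 0.027629484092450942 [-0.00895809  1.63218235 -0.13808975]
start [ 5.18100e-01 -1.34400e-01  6.94000e-02  9.46023e+01] t 42.95 grip 78.4 0.0544 F [-10.3   1.7  35.5]
[[5.2, -0.1, 0.1, 0.0, 0.0], [5.2, -0.2, 0.2, 0.0, 0.1], [5.2, -0.4, 0.3, 0.0, 0.1]]
end [ 5.21400e-01 -1.38100e-01  6.94000e-02  9.45023e+01]
```

Emit:
{"op": "servo_tool", "data": {"increments": [[[5.2, 0, 0, -0.5, 0], [5.2, -0.1, 0.2, -0.5, 0], [5.2, -0.3, 0.3, -0.3, 0], [5.2, -0.3, 0.3, -0.1, 0], [5.2, -0.3, 0.3, -0.1, 0]]]}}

```text
t: 43.45
tool_pos: [0.5216, -0.1382, 0.0709]
tool_rot: [-2.131, -2.306, 0.0]
contact_force: [-0.2, -1.4, -0.2]
opening: 0.0543
grip_force: 74.0
```

```bash
python3 - <<'E'
from plan import *
E0=np.array([.5195,-.162,0])
o=ctrl.get_obs();p=o["tool_pos"];print(((p-E0)@ex).round(4),((p-E0)@ey).round(4),p[2],o["contact_force"].round(1),o["wrist_torque"].round(2),o["opening"])
E
```

```text
0.004 0.0236 0.07094140581270808 [-0.2 -1.4 -0.2] [0.   0.01 0.01] 0.05434895302781367
```

Emit:
{"op": "servo_tool", "data": {"increments": [[[5.2, 0, 0, 0.1, 0], [5.2, 0, 0, 0.1, 0], [5.9, 0, 0, 0.1, 0], [6.6, 0, 0, 0.1, 0], [8.5, 0, 0, 0.1, 0]]]}}

```text
t: 43.95
tool_pos: [0.5222, -0.1385, 0.0708]
tool_rot: [2.132, 2.307, 0.0]
contact_force: [1.0, -0.0, -0.3]
opening: 0.0788
grip_force: 0.0
```

Emit:
{"op": "servo_tool", "data": {"increments": [[[8.5, 0, 0, 0, 0], [8.5, 0.2, 0, -2, 0], [8.5, 2, 0, -4, 0], [8.5, 6, 0, -5, 0], [8.5, 10, 0, -5, 0]]]}}

```text
t: 44.45
tool_pos: [0.5156, -0.0385, 0.1232]
tool_rot: [2.132, 2.302, 0.004]
contact_force: [0.5, 1.0, -0.4]
opening: 0.0849
grip_force: 0.0
```

Emit:
{"op": "servo_tool", "data": {"increments": [[[8.5, 4, 0, 0, 0], [8.5, 8, 0, 0, 0], [8.5, 12, 0, 0, 0], [8.5, 16, 0, 0, 0], [8.5, 18, 0, 0, 0]]]}}

```text
t: 44.95
tool_pos: [0.4995, 0.1433, 0.1208]
tool_rot: [-2.129, -2.31, -0.001]
contact_force: [0.8, -1.0, -0.5]
opening: 0.0849
grip_force: 0.0
```

Emit:
{"op": "servo_tool", "data": {"increments": [[[8.5, 0, 0, 0, 0], [8.5, 0, 0, 0, 0]]]}}

```text
t: 45.15
tool_pos: [0.5, 0.1406, 0.1207]
tool_rot: [2.131, 2.308, -0.001]
contact_force: [0.3, -0.4, -0.3]
opening: 0.0851
grip_force: 0.0
```

```bash
sed -i 's/rect(cc,im,.06)/rect(cc,im,.088)/' case.py; python3 case.py | sed -n '15,40p'; python3 - <<'E'
from plan import *
s=cam("side");g=cv2.cvtColor(s[0]["img"],cv2.COLOR_RGB2GRAY);O2=np.array([.5205,-.159,0])
for x in(-.06,-.045,-.03,.05):
    for th in range(56,76,2):
        a=np.radians(th);p=O2+x*ex+(-.096+.163*np.cos(a))*ey+[0,0,.052+.163*np.sin(a)];u=proj(s,p).round().astype(int);print(th,int(g[u[1],u[0]]),end=" ")
    print()
E
```

```text
-44 [108 115 142 179 201 202 198 184 160 141 128 121 113 100  94 108 121 125 126 127 131 138 143 141 130 121 121 125 128 127 125 128 134]
top 
      [-60 -56 -52 -48 -44 -40 -36 -32 -28 -24 -20 -16 -12  -8  -4   0   4   8  12  16  20  24  28  32  36  40  44  48  52  56  60  64  68]
   44 [133 159 158 156 157 158 149 114 119 157 166 167 167 168 168 168 167 168 168 168 168 168 168 168 169 169 169 169 169 169 168 169 170]
   36 [110  89  48  34  41  86 138 118 116 154 162 164 166 165 165 165 165 165 165 165 165 165 165 166 166 166 166 166 167 166 166 165 168]
   28 [ 80  41  23  23  27  70 130 117 115 140 143 142 144 143 147 147 136 125 114 111 130 142 140 138 128 114 114 136 146 145 141 150 171]
   20 [122 124  87  63  62 100 146 147 145 141 134 136 143 149 183 207 203 193 178 156 152 165 169 155 133 113 102 127 139 137 125 126 159]
   12 [133 164 163 157 159 161 159 147 145 141 136 138 147 167 197 212 211 202 187 171 179 194 205 216 208 183 158 155 148 139 127 127 163]
    4 [113  99  52  35  42  84 142 148 144 138 131 135 154 176 199 213 212 203 189 171 172 192 205 217 212 190 168 16
[... 412 characters left out ...]
8 174 173 188 190 162 138 171]
  -28 [146  98  52  33  36  88 174 176 167 184 188 187 193 203 210 216 216 212 212 211 208 211 204 182 170 168 167 167 169 171 169 182 222]
  -36 [128  59  31  25  28  97 199 199 180 197 206 207 208 209 213 216 216 219 220 220 221 218 192 168 166 167 166 167 167 167 168 177 216]
  -44 [171 154 103  73  77 120 195 191 180 203 210 211 211 210 211 210 210 210 210 212 214 214 194 169 167 168 169 171 172 174 174 187 222]
56 108 58 107 60 108 62 95 64 68 66 41 68 39 70 43 72 46 74 48 
56 108 58 108 60 109 62 86 64 38 66 43 68 46 70 49 72 50 74 53 
56 109 58 97 60 42 62 40 64 45 66 47 68 50 70 52 72 54 74 54 
56 55 58 56 60 57 62 57 64 58 66 60 68 62 70 62 72 63 74 64
```

The top log lies straight in the notch (ridge near y = 1 mm at every x), and the two saddled logs are in place. I check the lid's angle against the picture taken before I brushed it.

```bash
python3 - <<'E'
from plan import *
np.set_printoptions(linewidth=220)
c=cam("top");n=c[0]["img"];old=cv2.imread("pics/x5t.png")[...,::-1];O2=np.array([.5205,-.159,0])
for x in(-.055,-.04,.04,.055):
  for nm,im in(("old",old),("now",n)):
    v=[]
    for th in np.arange(54,78,1.):
        a=np.radians(th);p=O2+x*ex+(-.096+.165*np.cos(a))*ey+[0,0,.052+.165*np.sin(a)];u=np.float32(proj(c,p))
        v.append(int(cv2.remap(im,u[:1].reshape(1,1),u[1:].reshape(1,1),1)[0,0,0]))
    print(x,nm,np.array(v))
E0=np.array([.5195,-.162,0])
# regrip plan if the lid is at 66: from here over handle, and travel only
plan([(.5075,-.02,.25,94.5,8.5,5),(.5244,-.2223,.25,94.5,8.5,6),(.5244,-.2223,.1765,94.5,8.5,4)])
E
```

```text
-0.055 old [206 199 167 160 146 147 143 126 122 122 122 122 122 127 139 149 150 150 150 152 152 151 152 152]
-0.055 now [206 199 167 181 199 203 200 196 185 169 164 150 148 153 149 149 150 150 151 152 152 152 152 151]
-0.04 old [204 185  91  91 134 141 137 124 122 122 122 123 122 124 128 123 119 116 117 118 119 119 120 121]
-0.04 now [204 185  90  50  45  62 113 158 167 172 170 152 147 147 136 123 120 118 118 119 119 120 120 121]
0.04 old [128 154 156 150 149 153 142 128 127 126 128 128 128 129 127 125 127 130 132 132 133 134 134 135]
0.04 now [129 153 157 159 159 159 158 151 125  96  95 124 157 158 135 125 127 129 130 132 133 134 135 136]
0.055 old [133 134 133 127 137 144 136 126 127 128 130 132 133 133 133 133 133 134 132 134 133 134 133 133]
0.055 now [134 133 133 134 134 133 134 134 134 133 133 134 146 150 138 132 134 134 133 133 133 134 134 134]
start [ 0.5002  0.1396  0.1206 94.4205] t 45.35 grip 0.0 0.0854 F [-0.6  0.4  0.5]
[[8.5, -3.2, -0.1, -2.6, -0.0], [8.5, -6.4, -0.2, -5.2, -0.0], [8.5, -9.6, -0.3, -7.8, -0.0], [8.5, -12.8, -0.4, -10.3, -0.1], [8.5, -16.0, -0.5, -12.9, -0.1]]
[[8.5, -3.4, 0.0, -0.0, 0.0], [8.5, -6.7, 0.0, -0.0, 0.0], [8.5, -10.1, 0.0, -0.0, 0.0], [8.5, -13.5, 0.1, -0.0, 0.0], [8.5, -16.9, 0.1, -0.0, 0.0]]
[[8.5, -3.4, -0.0, -0.0, 0.0], [8.5, -3.4, -0.0, 1.8, 0.0], [8.5, -3.4, -0.0, 3.6, 0.0], [8.5, -3.4, -0.0, 5.5, 0.0], [8.5, -3.4, -0.0, 7.3, 0.0]]
end [ 0.5246 -0.2226  0.1766 94.5205]
```

The lid has been brushed about 8° further open. I repinch its handle, bring it back, release, rise clear and hand in.

Emit:
{"op": "servo_tool", "data": {"increments": [[[8.5, -3.2, -0.1, -2.6, 0], [8.5, -6.4, -0.2, -5.2, 0], [8.5, -9.6, -0.3, -7.8, 0], [8.5, -12.8, -0.4, -10.3, 0], [8.5, -16, -0.5, -12.9, 0]]], "newtons": 50}}

```text
t: 45.85
tool_pos: [0.5072, -0.0214, 0.2507]
tool_rot: [2.134, 2.305, 0.0]
contact_force: [0.3, 0.9, 0.5]
opening: 0.0849
grip_force: 0.0
```

Emit:
{"op": "servo_tool", "data": {"increments": [[[8.5, -3.4, 0, 0, 0], [8.5, -6.7, 0, 0, 0], [8.5, -10.1, 0, 0, 0], [8.5, -13.5, 0.1, 0, 0], [8.5, -16.9, 0.1, 0, 0]]]}}

```text
t: 46.35
tool_pos: [0.5214, -0.19, 0.2497]
tool_rot: [2.134, 2.305, 0.0]
contact_force: [0.2, 0.7, 0.0]
opening: 0.0852
grip_force: 0.0
```

Emit:
{"op": "servo_tool", "data": {"increments": [[[8.5, -4.5, 0, 0, 0], [8.5, -4.5, 0, 1.8, 0], [8.5, -4.5, 0, 3.6, 0], [8.5, -4.5, 0, 5.5, 0], [8.5, -4.5, 0, 7.2, 0]]]}}

```text
t: 46.85
tool_pos: [0.5248, -0.2334, 0.1765]
tool_rot: [-2.134, -2.305, 0.0]
contact_force: [-0.7, -0.8, -0.9]
opening: 0.0851
grip_force: 0.0
```

Emit:
{"op": "servo_tool", "data": {"increments": [[[8.5, 0, 0, 0, 0], [3.5, 0, 0, 0, 0], [3.5, 0, 0, 0, 0], [3.5, 0, 0, 0, 0], [3.5, 0, 0, 0, 0]]]}}

```text
t: 47.35
tool_pos: [0.5253, -0.2329, 0.1796]
tool_rot: [2.131, 2.307, -0.002]
contact_force: [-4.7, 0.2, 6.0]
opening: 0.0383
grip_force: 50.5
```

Emit:
{"op": "servo_tool", "data": {"increments": [[[3.5, 0.6, 0, 0.1, 0], [3.5, 1.1, 0, 0.2, 0], [3.5, 1.6, 0, 0.3, 0], [3.5, 2.2, 0, 0.5, 0], [3.5, 2.2, 0, 0.5, 0]]]}}

```text
t: 47.85
tool_pos: [0.5237, -0.212, 0.1747]
tool_rot: [2.131, 2.304, -0.005]
contact_force: [-4.4, -1.7, 5.1]
opening: 0.0385
grip_force: 51.9
```

Emit:
{"op": "servo_tool", "data": {"increments": [[[3.5, 0, 0, 0, 0], [6.5, 0, 0, 0, 0], [6.5, 0, 0, 0, 0], [6.5, 0, 0, -3, 0], [6.5, 0, 0, -7, 0]]]}}

```text
t: 48.35
tool_pos: [0.5223, -0.2093, 0.24]
tool_rot: [-2.127, -2.303, 0.001]
contact_force: [-0.2, 0.3, 0.4]
opening: 0.0652
grip_force: 0.0
```

Emit:
{"op": "servo_tool", "data": {"increments": [[[6.5, 0, 0, -3, 0], [6.5, 0, 0, -3, 0], [6.5, 0, 0, -3, 0]]]}}

```text
t: 48.65
tool_pos: [0.5242, -0.2105, 0.2732]
tool_rot: [2.131, 2.307, 0.001]
contact_force: [-0.4, 1.3, -1.2]
opening: 0.0653
grip_force: 0.0
```

```bash
python3 - <<'E'
from station import ctrl
o=ctrl.get_obs();print(o["t"],o["tool_pos"],o["contact_force"].round(1))
print(ctrl.finish_job())
E
```

```text
48.65 [ 0.52419374 -0.21046486  0.27321949] [-0.4  1.3 -1.2]
the job is handed in; nothing more can be done
None
```

I handed the job in at 48.65 s with all three logs piled on the row. The lid is back near 60°, but my gripper pushed it about 8° too far open while I worked under it, and I re-set it only after the pile was done. I took no picture after that, and the row's log nearest the far wall was briefly lifted and set back, maybe 2–3 mm off flush.

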